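Press a tee nut home with the bench locking clamp

TASK

The zinc tee nut in the side of the walnut block is only started; press it fully home with the bench-mounted locking clamp. Set the block on the clamp's bed with the nut facing the brass press pad, and ease it up snug and square against both the fixed jaw and the adjustable end stop and let go of it; it must bear on both because the jaw drags the work towards that stop as it closes. Then squeeze the handle in until the toggle snaps over centre and the clamp stays locked with your hand off it, and flick the red release lever so that it springs fully open, leaving the block lying in its seat. Do it by feel and gently: do not ram the block against the clamp or stop, do not strain the handle or the lever, never prise the locked handle open, and leave the other things on the bench where they are.

Things in the scene. Friction and masses are not known exactly. Their poses are not given: they have to be found in the camera images.
- press: Bench locking clamp, grey bed, steel jaws, 320 x 180 x 50 mm, bolted down. Origin on the bench under the fixed jaw's face, which is the plane x = 0 (y -24 to 28 mm, z 10 to 50). x: the way the moving jaw presses; y: from the handles towards the work. Bed top at z = 10 mm (x -98 to 26, y -40 to 82). Handles run to -y; the fixed one lies at x -35 to -51 and ends with its screw knob at y -190.
- seat (a point): Point on the fixed jaw's face on the press pad's axis, 29 mm up; the brass pad (24 mm wide) faces it, tip 64 mm away when open. The adjustable end stop, a steel angle 30 wide and 30 high on the bed at x -35 to -5 mm, has its face (looking +y) anywhere from 14 to 31 mm to the -y side of this point; its setting is not measured: feel for it. Over 15 N would shift it.
- block: Walnut block 45 x 95 x 38 mm (x, y, z), 0.12 kg; origin under its middle. The tee nut sits in its -x face at y = -25, z = 19 mm (flange 22 mm wide). Seated, its axes lie along the clamp's, x = -22.5 mm and z = 10 mm in the clamp's frame, its -y end face on the end stop. At least 35 mm of its +y end stays clear of the jaws: grip it there.
- tee_nut (a joint): How far the zinc tee nut stands proud of home, in m; starts at 4 to 6.5 mm, 0 = flange flat on the wood. It is stiff: about 26 N at the nut to push it in.
- press_jaw (a joint): Swing of the moving jaw in rad: 0 = fully open (sprung open), about 0.32 when shut on a fully pressed nut. It reads nearly the same just before and just after the toggle passes centre.
- press_lever (a joint): Swing of the red release lever in its handle, rad: 0 at rest (light spring), up to 0.32; beyond some 0.1 it frees the locked toggle, with 1 to 3 N at its tab.
- handle_grip (a point): Point on the outer (-x) face of the moving handle's black grip, 29 mm up, 118 mm from its pivot; handle 22 mm high (z 18 to 40). In the clamp's frame it goes from about (-150, -167) mm open to (-91, -183) mm locked; push it in +x there. It takes up to about 15 N, less and less towards dead centre, then snaps in the last 4 mm and meets its stop.
- lever_tab (a point): Point on the inner (+x) face of the red release lever's tab, which sticks out past the handle's end (tab 20 mm long in y, z 24 to 42 mm). With the clamp locked it is at about (-67, -221) mm in the clamp's frame; push it in -x, outwards, about 10 mm; the clamp then springs open in the same direction.
- screw_jar_b: Glass jar of screws, 62 mm wide, 92 high; a bystander. Origin under its middle.
- block_plane: Block plane, 48 x 160 x 61 mm; a bystander. Origin under its middle.
- tape_measure: Yellow tape measure, 38 x 99 x 70 mm; a bystander. Origin under its middle.
- pliers: Red-handled pliers lying flat, 62 x 155 x 12 mm; a bystander. Origin under their middle.
- glue_bottle: Glue bottle, 58 mm wide, 180 high; a bystander. Origin under its middle.

How it is judged:
On the way, in this order (a step that is already met when the one before it is completed fails the run):
1. the block lies released on the bed against the fixed jaw and the end stop, each gap under 1.5 mm, square within 0.04 rad, nut towards the pad, with the clamp still open (x of block in the frame of press between -0.024 and -0.0215 m and y of end_stop_c0 in the frame of block between -0.0525 and -0.0495 m and z of block in the frame of press below 0.012 m and angle between the x axis of block and the x axis of press, either way round below 0.04 rad and contact force between the fingers and block below 0.5 N and value of joint press_jaw below 0.05 rad), for 0.2 s.
2. the clamp stays shut on the nut by itself with the hand off it, the nut less than 1 mm proud (value of joint press_jaw above 0.27 rad and value of joint tee_nut below 0.001 m and contact force between the fingers and press below 0.5 N), for 0.3 s.
3. the release lever is pressed while the clamp is still shut (value of joint press_lever above 0.05 rad and value of joint press_jaw above 0.25 rad).
At the end, for the whole second after the job is handed in: the tee nut is less than 1 mm proud of home, the clamp has sprung open (jaw within 0.05 rad of fully open) with the lever back at rest, and the block lies still on the bed within 4 mm of the fixed jaw and of the end stop (value of joint tee_nut below 0.001 m and value of joint press_jaw below 0.05 rad and value of joint press_lever below 0.04 rad and x of block in the frame of press between -0.0265 and -0.0215 m and z of block in the frame of press below 0.012 m and angle between the x axis of block and the x axis of press, either way round below 0.06 rad and linear speed of block below 0.01 m/s and y of end_stop_c0 in the frame of block between -0.055 and -0.0495 m); the robot touches nothing.
It fails at once if the block is pushed against the open clamp with over 35 N (contact force between block and press above 35 N and value of joint press_jaw below 0.1 rad).
It fails at once if the block is pushed against the end stop of the open clamp with over 15 N, which would shift its setting (contact force between block and end_stop_c0 above 15 N and value of joint press_jaw below 0.1 rad).
It fails at once if the fingers press on the clamp with over 25 N (contact force between the fingers and press above 25 N).
It fails at once if another thing on the bench is moved by over 15 mm (distance of any of screw_jar_b, block_plane, tape_measure, pliers, glue_bottle from where it was at the start of the episode above 0.015 m).
It also fails if it takes over 72 s, if anything falls off the work surface, if the arm or the gripper's body presses on something with over 40 N, if the wrist force passes 120 N, or if a joint passes its speed limit or range.

ROBOT

A 6-joint arm with a two-finger parallel gripper is mounted at the origin on a cart in front of the work surface, level with it; the furniture and walls round the work are solid. World frame = base frame: x ahead of the robot, y to its left, z up, the work surface at z = 0. Lengths are in m, angles in rad, forces in N, time in s.
With the tool pointing down it reaches from about 0.325 to 0.775 m from the base axis. Payload 5.5 kg.
Tool frame: the origin (TCP) lies at the very end of the fingers, on their centre line; the grasp point (between the pads) lies 19 mm behind it; z points along the fingers, y is the line along which they close (so a half turn about z gives the same grasp; the last joint's range is limited). The gripper opens to 88 mm and grips with 3 to 60 N. Pads are 20 mm wide; open, the fingers measure 115 mm over their backs; the gripper's body (75 mm by 178 mm) begins 61 mm behind the grasp point.
Start: joints at [1.143, 0.091, 1.231, -0, 1.82, -0.057], TCP at [0.217, 0.559, 0.197] pointing down, gripper open.
Joint ranges: [-2.87, 2.87], [-0.86, 2.18], [0.17, 2.46], [-1.51, 4.65], [0.06, 2.69], [-2.65, 2.65]. Speed limits (rad/s): [2.57, 2.57, 3.01, 3.14, 3.14, 3.14].

INTERFACE

Orientations are given as a rotation vector (axis times angle).
In Python, from plant import manip gives the robot as it stands. The module is installed in compiled form; this text tells all that it offers.
- The arm moves only by the tool drive_tool, never from a script. Its arguments are lists of equal length, an entry for each row: "travel": the shift along the tool's x, y, z each as a share of 10 cm, from -1 to 1, a list of three; "turn": the turn, a rotation vector about the tool's x, y, z each as a share of 45 degrees, from -1 to 1, a list of three. In form: {"travel": [[tx, ty, tz], ...], "turn": [[wx, wy, wz], ...]}. A call has 1 to 10 rows; each row shifts and turns the commanded pose from where the row before left it, along the tool's axes as they then stand; what a row does not reach is not made up. A row lasts 1/12 s, in which the tool goes at most 41.7 mm and 7.16 degrees, less where a joint would pass 70% of its speed; a pose out of reach is approached as far as the arm can. A call with a number of a shift or a turn outside -1 to 1 is refused whole. A call with a gripper value outside its range is refused whole. "hand" is the opening, from 0 (shut) to 1 (fully open), set as the call begins (left out, the last holds). The fingers move at their own pace and stop on an object; "force" is the grip in N (left out, the last holds). Time passes only in rows, so rows that do not move let the fingers close. It gives the time, the measured TCP pose, the force, the opening and the grip force at its end, in the units of the state.
- manip.observe(): the state, without advancing time (a new reading comes with each control period).
- manip.capture(name): name is "scene" or "top" or "wrist"; returns a dict with "image" (400x640x3 uint8, red, green, blue), "mtx" (3x3 intrinsics, pixels), "k1" (the pictures are not rectified: a ray, as slopes to the right and down, at radius r is drawn at 1 + k1 r^2 times it, then the intrinsics apply), "origin" and "orientation" of the camera in the world. Camera axes: x right, y up, looking along -z (the intrinsics and any distortion apply to the point x, -y, -z); pixel columns grow to the right and rows downward; lengths in m; the calibration is good to about 2 mm. A picture is of the moment at which its call begins. There is no depth.
- manip.sign_off(): hands the job in; it is judged then, once.
Trained networks look in the newest picture that a camera, given by its name, has taken for a name from the list of things; names that differ only in an ending like _2 or _b are one class to them, and where a whole thing is asked for, a point or a joint stands for the part that bears it (a point fixed in the world has none). Each returns a list of dicts, best first, with "conf" (0 to 1); they miss things now and then, are a little off and sometimes report something else, mostly with a low value. They report only what shows in the picture. A call takes as long as a camera call.
- manip.boxes_of(target, camera): "point" ([x, y, z] in m, in world coordinates, good to about 4 mm: the middle of the surface that is visible of it).
The state is a dict: "t": time; "qpos": joint angles; "joint_vel": joint speeds; "effort": joint torques, N m; "tool_pos": TCP position; "tcp_rot": TCP orientation; "force": force on the tool from outside, world axes, zero at the start; "wrist_torque": the same for the moment, N m; "finger_gap": finger opening in m; "grip_force": force on a finger pad.
Only numpy, scipy, OpenCV 4.12 (cv2) and the standard library are available. Lean on these libraries where they do the work, as an engineer would, in place of code of your own. Each camera call takes 0.05 s, during which the arm holds its last target. There are 200 camera calls.

## Working session

There is one attempt and no reset: what is moved stays moved. The work goes in short steps, Python scripts to look and compute and a tool call to move; the robot and the scene stay as the last step left them, time stands still between calls to the robot, and variables do not carry over. Pictures are saved under pics/ and viewed, at most 10 in all, crops included, and the job is handed in when it is done.

Besides the shell and the picture viewer there is one more tool, called after ">>>" as a command line: name --argument value ..., lists and objects as JSON in quotes. drive_tool: Moves the arm, as the interface text tells. Shift numbers are shares of 10 cm and turn numbers shares of 45 degrees, none past 1 either way. Its arguments: {"type":"object","properties":{"travel":{"type":"array"},"turn":{"type":"array"},"hand":{"type":"number"},"force":{"type":"number"}},"required":["travel","turn"]}

```bash
mkdir -p pics
cat > h.py <<'E'
import numpy as np, cv2
from scipy.spatial.transform import Rotation as R
from plant import manip
def cap(n,f=None):
    c=manip.capture(n)
    if f: cv2.imwrite(f,c['image'][:,:,::-1])
    return c
def Rm(c):
    o=np.array(c['orientation']); return R.from_rotvec(o).as_matrix() if o.size==3 else o
def proj(c,P):
    P=np.atleast_2d(P); q=(P-np.array(c['origin']))@Rm(c); s=np.c_[q[:,0],-q[:,1]]/-q[:,2:]
    s=s*(1+c['k1']*(s**2).sum(1,keepdims=True)); m=np.array(c['mtx']); return s@m[:2,:2].T+m[:2,2]
def onz(c,uv,z):
    m=np.array(c['mtx']); D=np.array([c['k1'],0,0,0,0.])
    s=cv2.undistortPoints(np.array(uv,float).reshape(-1,1,2),m,D).reshape(-1,2)
    d=np.c_[s[:,0],-s[:,1],-np.ones(len(s))]@Rm(c).T; o=np.array(c['origin'])
    return o+d*((z-o[2])/d[:,2])[:,None]
E
python3 - <<'E'
from h import *
for n in('scene','top'):
    c=cap(n,f'pics/{n}0.png'); print(n,c['origin'],c['orientation'],c['k1'])
    for t in['press','seat','block','tee_nut','press_jaw','press_lever','handle_grip','lever_tab','screw_jar_b','block_plane','tape_measure','pliers','glue_bottle']:
        print(t,[(np.round(b['point'],3),round(b['conf'],2)) for b in manip.boxes_of(t,n)[:2]])
s=manip.observe();print({k:np.round(v,3) for k,v in s.items()})
E
```

```text
scene [-0.02360786 -0.57611413  1.040622  ] [ 0.66082306 -0.27868838 -0.7984185 ] -0.06246551935501265
press [(array([ 0.592, -0.008,  0.028]), 0.84)]
seat [(array([ 0.595, -0.009,  0.026]), 0.76)]
block [(array([ 0.527, -0.358,  0.038]), 0.82)]
tee_nut [(array([ 0.501, -0.361,  0.025]), 0.4)]
press_jaw [(array([ 0.548, -0.075,  0.036]), 0.8), (array([ 0.499, -0.362,  0.021]), 0.47)]
press_lever [(array([ 0.493, -0.154,  0.034]), 0.54), (array([ 0.59 , -0.004,  0.024]), 0.53)]
handle_grip [(array([ 0.537, -0.098,  0.039]), 0.93)]
lever_tab [(array([0.42 , 0.084, 0.055]), 0.7), (array([ 0.487, -0.151,  0.034]), 0.54)]
screw_jar_b [(array([0.42 , 0.085, 0.055]), 0.74), (array([ 0.721, -0.146,  0.067]), 0.68)]
block_plane [(array([0.575, 0.35 , 0.025]), 0.96)]
tape_measure [(array([0.419, 0.082, 0.054]), 0.8)]
pliers [(array([ 0.683, -0.271,  0.008]), 0.71), (array([0.725, 0.274, 0.083]), 0.54)]
glue_bottle [(array([0.728, 0.27 , 0.084]), 0.61)]
top [ 0.46330928 -0.01430965  1.49290098] [ 0.06237136 -0.06308891 -1.58463204] -0.10726771815865664
press []
seat [(array([0.591, 0.015, 0.008
[... 459 characters left out ...]
.33)]
tape_measure [(array([0.427, 0.096, 0.061]), 0.54)]
pliers [(array([ 0.728, -0.139,  0.088]), 0.73), (array([ 0.684, -0.267,  0.011]), 0.6)]
glue_bottle [(array([0.734, 0.278, 0.116]), 0.79)]
{'t': np.float64(1.4), 'qpos': array([ 1.143,  0.091,  1.231, -0.   ,  1.82 , -0.057]), 'joint_vel': array([-0.001, -0.001, -0.001, -0.002, -0.002, -0.   ]), 'effort': array([-0.0000e+00, -4.4618e+01, -4.0650e+01,  7.0000e-02,  2.0000e-02,
        0.0000e+00]), 'tool_pos': array([0.217, 0.559, 0.197]), 'tcp_rot': array([ 0.579,  3.088, -0.   ]), 'force': array([-0.026, -0.363,  0.268]), 'wrist_torque': array([-0.008, -0.02 , -0.029]), 'grip_force': np.float64(0.0), 'finger_gap': np.float64(0.088)}
```

View pics/top0.png

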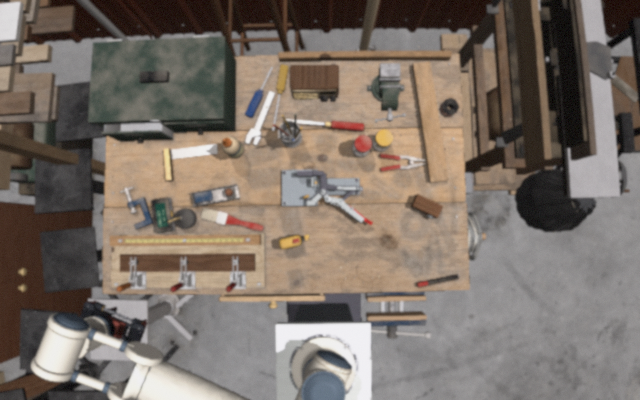

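View pics/scene0.png

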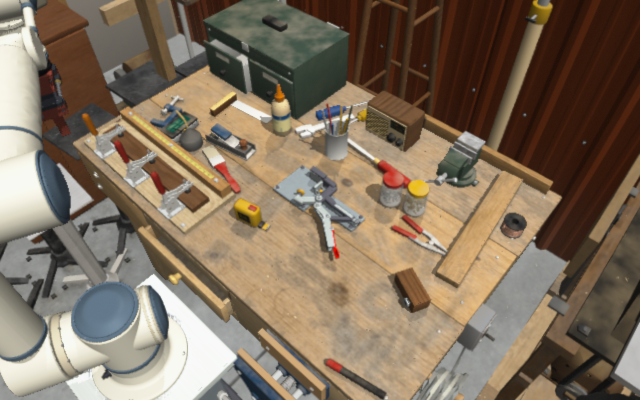

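The top view shows the clamp at px (320,188), its handle running to (370,222), and the block at (425,205). The scene view agrees. The press axes lie roughly along the world axes. I'll move above the clamp for a wrist view.

```bash
cat >> h.py <<'E'
def plan(p,yaw=None,n=None,v=.038,tilt=None):
    """rows to world p, tool down, tool-y heading yaw (deg)"""
    s=manip.observe(); r=R.from_rotvec(s['tcp_rot']); x=np.array(s['tool_pos'])
    y=r.as_matrix()[:,1]; y0=np.degrees(np.arctan2(y[1],y[0])); yaw=y0 if yaw is None else yaw
    a=np.radians(yaw); Y=np.array([np.cos(a),np.sin(a),0]); Z=np.array([0,0,-1.])
    T=R.from_matrix(np.c_[np.cross(Y,Z),Y,Z]); w=(r.inv()*T).as_rotvec(); d=np.array(p)-x
    n=n or int(np.ceil(max(np.linalg.norm(d)/v,np.degrees(np.linalg.norm(w))/6.5,1)))
    rr=r; st=R.from_rotvec(w/n); q=[]
    for i in range(n): q.append((rr.inv().apply(d/n)/.1).round(3).tolist()); rr=rr*st
    print('at',x.round(4),'yaw',round(y0,2),'n',n,'turn',(w/n/np.radians(45)).round(4).tolist())
    print(q if n<=20 and np.linalg.norm(w)>.02 else q[0])
E
python3 - <<'E'
from h import *
plan([.50,-.05,.40],3,20)
E
```

```text
at [0.2174 0.5592 0.1971] yaw 68.75 n 20 turn [-0.0, 0.0, 0.0731]
[[-0.242, -0.233, -0.101], [-0.255, -0.218, -0.101], [-0.267, -0.203, -0.101], [-0.278, -0.188, -0.101], [-0.289, -0.172, -0.101], [-0.298, -0.155, -0.101], [-0.306, -0.137, -0.101], [-0.314, -0.12, -0.101], [-0.32, -0.101, -0.101], [-0.325, -0.083, -0.101], [-0.33, -0.064, -0.101], [-0.333, -0.045, -0.101], [-0.335, -0.026, -0.101], [-0.336, -0.007, -0.101], [-0.336, 0.013, -0.101], [-0.334, 0.032, -0.101], [-0.332, 0.051, -0.101], [-0.328, 0.07, -0.101], [-0.324, 0.089, -0.101], [-0.318, 0.107, -0.101]]
```

>>> drive_tool --travel '[[-0.24, -0.23, -0.1], [-0.255, -0.22, -0.1], [-0.27, -0.2, -0.1], [-0.28, -0.19, -0.1], [-0.29, -0.17, -0.1], [-0.3, -0.155, -0.1], [-0.305, -0.14, -0.1], [-0.315, -0.12, -0.1], [-0.32, -0.1, -0.1], [-0.325, -0.08, -0.1]]' --turn '[[0, 0, 0.073], [0, 0, 0.073], [0, 0, 0.073], [0, 0, 0.073], [0, 0, 0.073], [0, 0, 0.073], [0, 0, 0.073], [0, 0, 0.073], [0, 0, 0.073], [0, 0, 0.073]]' --hand 1

```text
t: 2.23
tool_pos: [0.3597, 0.2532, 0.2979]
tcp_rot: [1.432, 2.796, 0.001]
force: [1.0, -0.2, 0.2]
finger_gap: 0.0878
grip_force: 0.0
```

>>> drive_tool --travel '[[-0.33, -0.06, -0.1], [-0.33, -0.045, -0.1], [-0.335, -0.025, -0.1], [-0.335, -0.005, -0.1], [-0.335, 0.015, -0.1], [-0.335, 0.03, -0.1], [-0.33, 0.05, -0.1], [-0.33, 0.07, -0.1], [-0.325, 0.09, -0.1], [-0.32, 0.105, -0.1]]' --turn '[[0, 0, 0.073], [0, 0, 0.073], [0, 0, 0.073], [0, 0, 0.073], [0, 0, 0.073], [0, 0, 0.073], [0, 0, 0.073], [0, 0, 0.073], [0, 0, 0.073], [0, 0, 0.073]]'

```text
t: 3.07
tool_pos: [0.5016, -0.0512, 0.3978]
tcp_rot: [2.164, 2.276, 0.001]
force: [0.5, 0.6, 0.6]
finger_gap: 0.0879
grip_force: 0.0
```

>>> drive_tool --travel '[[0, 0, 0], [0, 0, 0], [0, 0, 0]]' --turn '[[0, 0, 0], [0, 0, 0], [0, 0, 0]]'

```text
t: 3.32
tool_pos: [0.5011, -0.0492, 0.397]
tcp_rot: [-2.16, -2.28, -0.0]
force: [-0.6, -0.8, -0.5]
finger_gap: 0.0878
grip_force: 0.0
```

Run:
```python
from h import *
c=cap('wrist','pics/w1.png');print(c['origin'],Rm(c).round(3),c['mtx'],c['k1'])
for t in['press','seat','handle_grip','lever_tab','press_jaw','block']:
        print(t,[(np.round(b['point'],3),round(b['conf'],2)) for b in manip.boxes_of(t,'wrist')[:2]])
plan([.50,-.05,.40],0)
```

```text
[0.49797334 0.01735109 0.58453056] [[ 0.999 -0.053 -0.014]
 [ 0.054  0.967  0.247]
 [ 0.    -0.248  0.969]] [[314.32066125   0.         317.62929519]
 [  0.         314.32066125 198.76191832]
 [  0.           0.           1.        ]] -0.05891736465255102
press [(array([0.598, 0.024, 0.007]), 0.82)]
seat [(array([0.594, 0.024, 0.009]), 0.92), (array([ 0.552, -0.061,  0.04 ]), 0.34)]
handle_grip [(array([ 0.541, -0.087,  0.042]), 0.86)]
lever_tab [(array([ 0.492, -0.148,  0.028]), 0.45)]
press_jaw [(array([ 0.554, -0.06 ,  0.04 ]), 0.65)]
block [(array([ 0.526, -0.379,  0.037]), 0.79)]
at [ 0.501  -0.0487  0.3974] yaw 3.14 n 1 turn [0.0006, 0.0001, 0.0697]
[[-0.013, -0.011, -0.026]]
```

View pics/w1.png

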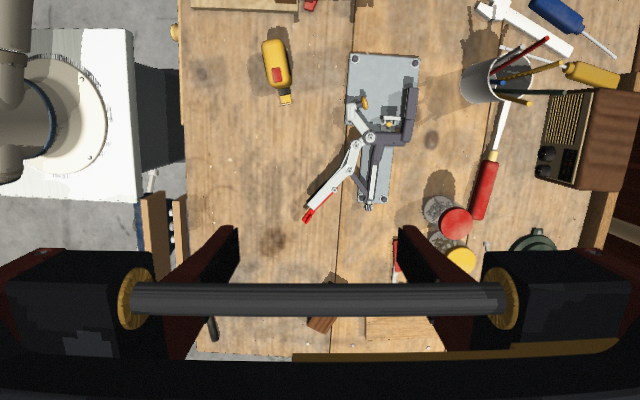

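The wrist view shows the clamp bed at px (348-420, 52-200), with the fixed jaw at right (400,110), the pad at (363,102), the lever at (308,215) and the block under the hand at (322,320). I'll go closer for the clamp's pose.

>>> drive_tool --travel '[[-0.26, 0.2, 0.4], [-0.26, 0.2, 0.4], [-0.26, 0.15, 0.4], [-0.26, 0.1, 0.4], [0, 0, 0.4], [0, 0, 0], [0, 0, 0]]' --turn '[[0, 0, 0], [0, 0, 0], [0, 0, 0], [0, 0, 0], [0, 0, 0], [0, 0, 0], [0, 0, 0]]'

```text
t: 4.25
tool_pos: [0.5574, -0.1315, 0.2221]
tcp_rot: [-2.157, -2.275, 0.005]
force: [0.4, 0.6, 1.2]
finger_gap: 0.088
grip_force: 0.0
```

Run:
```python
from h import *
import pickle
c=cap('wrist'); pickle.dump(c,open('w2.pkl','wb'))
print(c['origin'])
im=c['image'][:,:,::-1]; u=proj(c,[[.57,0,.01]])[0].round(); print(u)
cv2.imwrite('pics/w2.png',cv2.resize(im[0:300,160:560],None,fx=2,fy=2,interpolation=cv2.INTER_CUBIC))
for t in['press','seat','handle_grip','lever_tab','press_jaw']:
        print(t,[(np.round(b['point'],3),round(b['conf'],2)) for b in manip.boxes_of(t,'wrist')[:2]])
```

```text
[ 0.55548513 -0.06533397  0.40978147]
[335.  64.]
press []
seat [(array([ 0.597, -0.02 ,  0.036]), 0.6)]
handle_grip [(array([ 0.542, -0.09 ,  0.04 ]), 0.77), (array([ 0.667, -0.241,  0.014]), 0.16)]
lever_tab [(array([ 0.493, -0.146,  0.029]), 0.71)]
press_jaw [(array([ 0.553, -0.062,  0.039]), 0.91)]
```

View pics/w2.png

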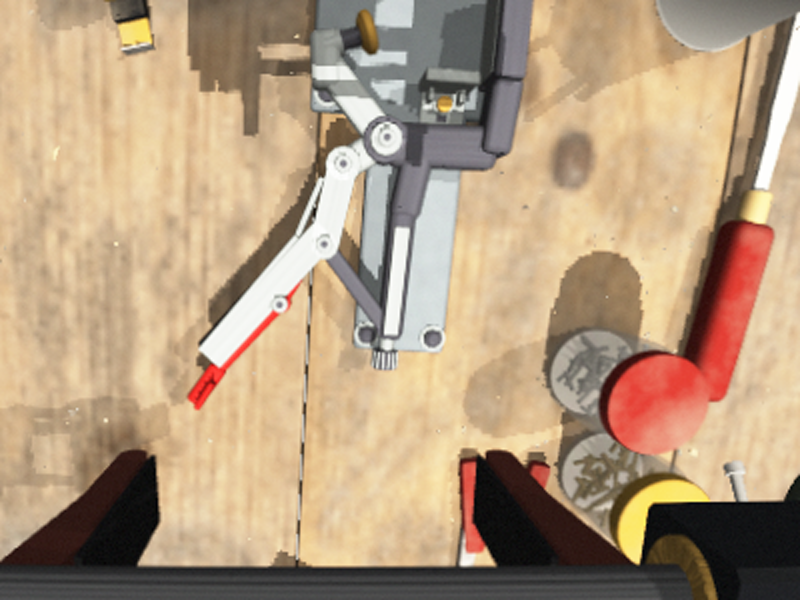

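That moved the wrong way along y: tool x points to world +y. The picture is still useful, showing the handle, the lever tab at (205,385), the knob at (385,358), and the end stop with its screw at (447,95). I'll go to +y.

>>> drive_tool --travel '[[0.4, 0.02, 0], [0.4, 0.02, 0], [0.4, 0.02, 0], [0.4, 0.02, 0], [0, 0, 0], [0, 0, 0]]' --turn '[[0, 0, 0], [0, 0, 0], [0, 0, 0], [0, 0, 0], [0, 0, 0], [0, 0, 0]]'

```text
t: 5.05
tool_pos: [0.559, 0.0301, 0.2273]
tcp_rot: [2.155, 2.283, 0.003]
force: [0.6, 0.4, 0.1]
finger_gap: 0.0877
grip_force: 0.0
```

Run:
```python
from h import *
import pickle
c=cap('wrist'); pickle.dump(c,open('w3.pkl','wb'))
print(c['origin'],manip.observe()['tool_pos'])
im=c['image'][:,:,::-1]; u=proj(c,[[.57,0,.01]])[0].round(); print(u)
cv2.imwrite('pics/w3.png',cv2.resize(im[0:300,160:560],None,fx=2,fy=2,interpolation=cv2.INTER_CUBIC))
```

```text
[0.55484391 0.09671249 0.41481422] [0.55896569 0.02857837 0.22692053]
[324. 194.]
```

View pics/w3.png

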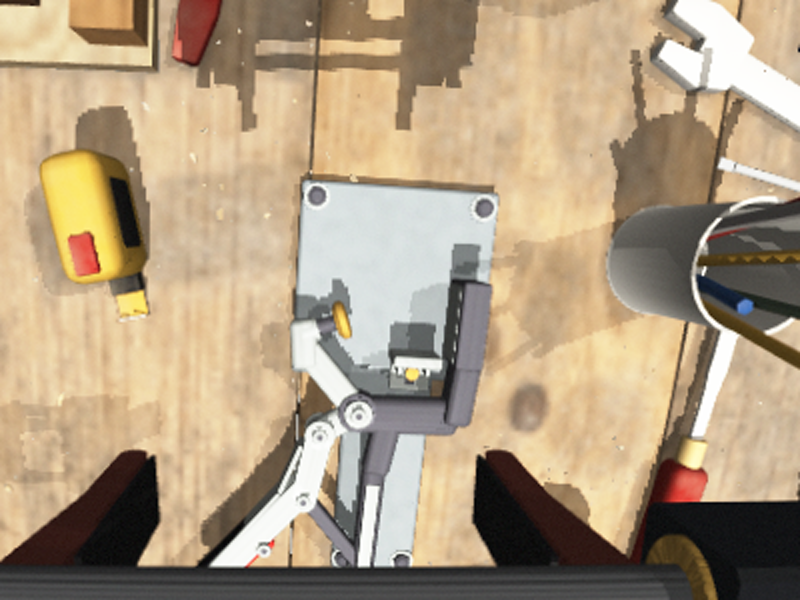

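Bed corners show at crop px (303,179) and (497,190), the fixed jaw's top at (458,281)–(490,284), the end stop with its white face edge around (415,362), and the pad at (342,320). Next I'll fit the clamp pose.

Run:
```python
from h import *
import pickle
from scipy.optimize import least_squares
c2,c3=[pickle.load(open(f'w{i}.pkl','rb')) for i in(2,3)]
F=lambda u,v:(u/2+160,v/2)
obs=[(c3,(-98,82,10),F(303,180),1),(c3,(26,82,10),F(496,191),1),(c3,(0,28,50),F(458,281),1),(c2,(-43,-190,29),F(385,368),.6)]
def W(p,P): return np.r_[R.from_euler('z',p[2]).apply(np.array(P)/1e3)+[p[0],p[1],0]]
res=lambda p:np.concatenate([w*(proj(c,W(p,P))[0]-uv) for c,P,uv,w in obs])
s=least_squares(res,[.6,0,0]);p=s.x
print(p[:2].round(4),np.degrees(p[2]),s.fun.round(1)); np.save('press.npy',p)
for P in[(0,0,29),(-150,-167,29),(-91,-183,29),(-67,-221,33)]: print(P,W(p,P).round(4))
for n,P in dict(padtip=(-64,0,29),jawlow=(0,-24,50),bl=(-98,0,10),stopR=(-5,-14,40),stopR2=(-5,-31,40)).items(): print(n,(proj(c3,W(p,P))[0]-[160,0])*2)
# stop face: top front edge crop y at ~357-372
for v in(356,371): 
  q=onz(c3,[F(415,v)],.040)[0]; print(v,R.from_euler('z',-p[2]).apply(q-[p[0],p[1],0]).round(4))
# move to above block
plan([.53,-.37+.0,.22],3,14)
```

```text
[0.6419 0.0492] 0.1386077419495486 [-2.5 -0.5  0.8  0.4  1.9  0.1 -0.4  0.2]
(0, 0, 29) [0.6419 0.0492 0.029 ]
(-150, -167, 29) [ 0.4923 -0.1182  0.029 ]
(-91, -183, 29) [ 0.5514 -0.134   0.029 ]
(-67, -221, 33) [ 0.5755 -0.172   0.033 ]
padtip [345.81854794 318.75298277]
jawlow [452.19926534 369.63177464]
bl [291.56226847 312.0883236 ]
stopR [442.27221529 349.64821647]
stopR2 [439.3781499  377.00790267]
356 [-0.0212 -0.0188  0.04  ]
371 [-0.0203 -0.0281  0.04  ]
at [0.559  0.0286 0.2269] yaw 3.18 n 14 turn [0.0002, 0.0001, 0.0003]
[-0.283, -0.036, 0.005]
```

>>> drive_tool --travel '[[-0.38, -0.045, 0], [-0.38, -0.045, 0], [-0.38, -0.045, 0], [-0.38, -0.045, 0], [-0.38, -0.045, 0], [-0.38, -0.045, 0], [-0.38, -0.045, 0], [-0.38, -0.045, 0], [-0.38, -0.045, 0], [-0.38, -0.045, 0]]' --turn '[[0, 0, 0], [0, 0, 0], [0, 0, 0], [0, 0, 0], [0, 0, 0], [0, 0, 0], [0, 0, 0], [0, 0, 0], [0, 0, 0], [0, 0, 0]]'

```text
t: 5.93
tool_pos: [0.5323, -0.3578, 0.2261]
tcp_rot: [2.163, 2.276, -0.0]
force: [0.7, -0.3, -0.3]
finger_gap: 0.088
grip_force: 0.0
```

>>> drive_tool --travel '[[-0.35, -0.05, 0], [0, 0, 0], [0, 0, 0], [0, 0, 0]]' --turn '[[0, 0, 0], [0, 0, 0], [0, 0, 0], [0, 0, 0]]'

```text
t: 6.27
tool_pos: [0.5301, -0.39, 0.2256]
tcp_rot: [2.163, 2.278, 0.0]
force: [0.6, 0.1, 0.4]
finger_gap: 0.0878
grip_force: 0.0
```

Run:
```python
from h import *
import pickle
c=cap('wrist'); pickle.dump(c,open('w4.pkl','wb'))
print(c['origin'],manip.observe()['tool_pos'])
im=c['image'][:,:,::-1]; u=proj(c,[[.53,-.36,.038]])[0].round().astype(int); print(u)
cv2.imwrite('pics/w4.png',cv2.resize(im[0:300,160:560],None,fx=2,fy=2,interpolation=cv2.INTER_CUBIC))
for t in['block','tee_nut','pliers']: print(t,[(np.round(b['point'],3),round(b['conf'],2)) for b in manip.boxes_of(t,'wrist')[:2]])
```

```text
[ 0.52690927 -0.3233565   0.41310766] [ 0.53050266 -0.38906816  0.22588792]
[318 150]
block [(array([ 0.537, -0.352,  0.038]), 0.98)]
tee_nut []
pliers [(array([ 0.685, -0.268,  0.011]), 0.79)]
```

View pics/w4.png

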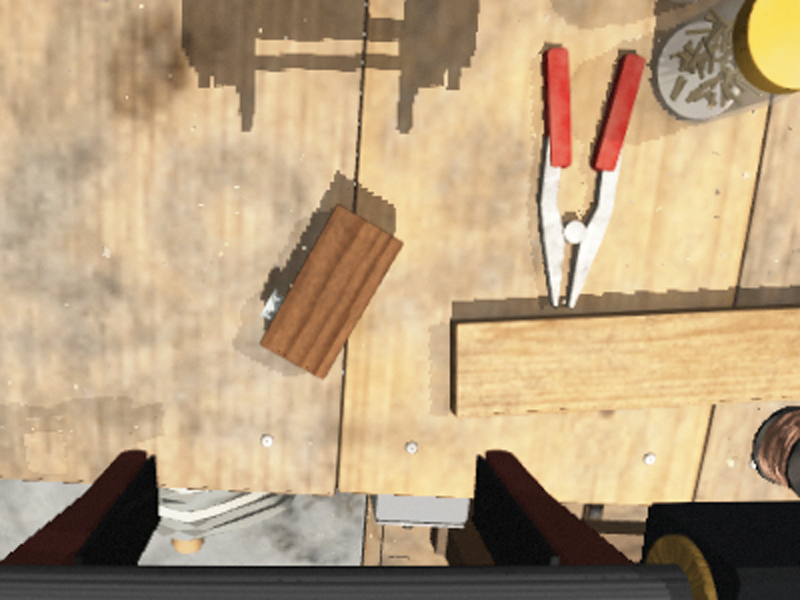

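The block's top corners are at crop px (340,206), (403,242), (324,378) and (262,343), and the nut is on its lower-left (-x,-y) side at (270,305).

Run:
```python
from h import *
import pickle
c=pickle.load(open('w4.pkl','rb'))
q=onz(c,[(u/2+160,v/2) for u,v in[(340,206),(403,242),(324,378),(262,343)]],.038)
e=q[[0,1]].mean(0)-q[[2,3]].mean(0); ex=q[[1,2]].mean(0)-q[[0,3]].mean(0)
print(q.round(4),'len',np.linalg.norm(e),'wid',np.linalg.norm(ex),np.degrees(np.arctan2(e[1],e[0]))-90,np.degrees(np.arctan2(ex[1],ex[0])))
yaw=np.degrees(np.arctan2(e[1],e[0]))-90; g=q.mean(0)+e/np.linalg.norm(e)*.034
print('mid',q.mean(0),'grasp',g); 
plan([g[0],g[1],.10],yaw)
```

```text
[[ 0.5405 -0.3051  0.038 ]
 [ 0.5784 -0.3233  0.038 ]
 [ 0.537  -0.4066  0.038 ]
 [ 0.4984 -0.387   0.038 ]] len 0.0925994339558504 wid 0.04262209751281597 -26.817526177325405 -26.356878445521954
mid [ 0.53857278 -0.35550262  0.038     ] grasp [ 0.5539119 -0.3251594  0.038    ]
at [ 0.5311 -0.3881  0.2261] yaw 3.14 n 5 turn [0.0003, 0.0001, 0.1331]
[[0.123, 0.052, 0.252], [0.128, 0.039, 0.252], [0.131, 0.026, 0.252], [0.133, 0.012, 0.252], [0.134, -0.002, 0.252]]
```

>>> drive_tool --travel '[[0.123, 0.052, 0.252], [0.128, 0.039, 0.252], [0.131, 0.026, 0.252], [0.133, 0.012, 0.252], [0.134, 0, 0.252], [0, 0, 0.3], [0, 0, 0.3], [0, 0, 0.1], [0, 0, 0], [0, 0, 0]]' --turn '[[0, 0, 0.133], [0, 0, 0.133], [0, 0, 0.133], [0, 0, 0.133], [0, 0, 0.133], [0, 0, 0], [0, 0, 0], [0, 0, 0], [0, 0, 0], [0, 0, 0]]'

```text
t: 7.3
tool_pos: [0.554, -0.326, 0.0301]
tcp_rot: [2.676, 1.645, 0.0]
force: [-0.1, 0.6, 0.3]
finger_gap: 0.0877
grip_force: 0.0
```

Run:
```python
from h import *
plan([.5539,-.3252,.010],-26.6,4)
c=cap('wrist','pics/w5.png')
```

```text
at [ 0.554  -0.326   0.0301] yaw -26.83 n 4 turn [0.0001, 0.0, -0.0013]
[0.002, -0.001, 0.05]
```

View pics/w5.png

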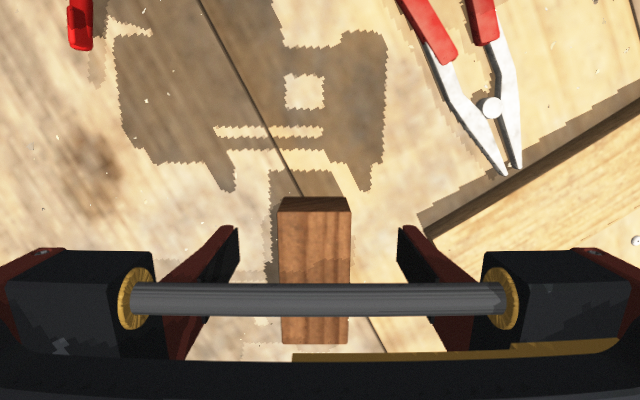

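The block (280-350, 198-345) sits between the fingers, square to the hand. I'll lower, grip and lift.

>>> drive_tool --travel '[[0, 0, 0.11], [0, 0, 0.11], [0, 0, 0]]' --turn '[[0, 0, 0], [0, 0, 0], [0, 0, 0]]'

```text
t: 7.6
tool_pos: [0.5529, -0.326, 0.0051]
tcp_rot: [-2.675, -1.643, 0.002]
force: [-0.0, -0.6, -1.0]
finger_gap: 0.088
grip_force: 0.0
```

>>> drive_tool --travel '[[0, 0, 0], [0, 0, 0], [0, 0, 0], [0, 0, 0], [0, 0, 0], [0, 0, 0]]' --turn '[[0, 0, 0], [0, 0, 0], [0, 0, 0], [0, 0, 0], [0, 0, 0], [0, 0, 0]]' --hand 0 --force 18

```text
t: 8.1
tool_pos: [0.5539, -0.3265, 0.0075]
tcp_rot: [2.676, 1.644, 0.0]
force: [-0.4, 0.7, -0.3]
finger_gap: 0.0514
grip_force: 0.0
```

>>> drive_tool --travel '[[0, 0, -0.1], [0, 0, -0.3], [0, 0, -0.3], [0, 0, -0.3], [0, 0, 0]]' --turn '[[0, 0, 0], [0, 0, 0], [0, 0, 0], [0, 0, 0], [0, 0, 0]]'

```text
t: 8.52
tool_pos: [0.5564, -0.3281, 0.1167]
tcp_rot: [2.667, 1.639, 0.008]
force: [1.6, -1.1, -0.1]
finger_gap: 0.0181
grip_force: 0.0
```

Run:
```python
from h import *
plan([.61,.125,.13],.1,13)
```

```text
at [ 0.5564 -0.3281  0.1167] yaw -26.87 n 13 turn [0.0012, 0.0004, -0.0461]
[[0.33, -0.121, -0.012], [0.334, -0.109, -0.012], [0.337, -0.096, -0.012], [0.341, -0.084, -0.012], [0.344, -0.072, -0.011], [0.346, -0.059, -0.011], [0.348, -0.047, -0.011], [0.349, -0.034, -0.011], [0.35, -0.022, -0.011], [0.351, -0.009, -0.011], [0.351, 0.004, -0.011], [0.351, 0.017, -0.01], [0.35, 0.029, -0.01]]
```

The fingers were still closing when I lifted. I'll reopen, go back down and check where the block is.

>>> drive_tool --travel '[[0, 0, 0], [0, 0, 0], [0, 0, 0], [0, 0, 0], [0, 0, 0], [0, 0, 0], [0, 0, 0], [0, 0, 0], [0, 0, 0], [0, 0, 0]]' --turn '[[0, 0, 0], [0, 0, 0], [0, 0, 0], [0, 0, 0], [0, 0, 0], [0, 0, 0], [0, 0, 0], [0, 0, 0], [0, 0, 0], [0, 0, 0]]' --hand 1

```text
t: 9.35
tool_pos: [0.5537, -0.3264, 0.1072]
tcp_rot: [2.677, 1.645, 0.0]
force: [1.0, 0.1, -0.2]
finger_gap: 0.0811
grip_force: 0.0
```

Run:
```python
from h import *
c=cap('wrist');o=manip.observe();print(o['tool_pos'],o['finger_gap'])
print([(np.round(b['point'],3),round(b['conf'],2)) for b in manip.boxes_of('block','wrist')[:2]])
hsv=cv2.cvtColor(c['image'],cv2.COLOR_RGB2HSV);g=c['image'].astype(int)
m=((g[:,:,0]>g[:,:,2]*1.5)&(g[:,:,0]<190)).astype(np.uint8);m[282:]=0;m[:, :245]=0;m[:,395:]=0
n,l,s,ce=cv2.connectedComponentsWithStats(m);i=1+s[1:,4].argmax();print(s[i],ce[i])
for r in range(s[i][1]+12,282,12): x=np.where(l[r]==i)[0]; print(r,x.min(),x.max(),end='; ')
plan([.5539,-.3255,.008],-26.7,4)
```

```text
[ 0.55373431 -0.32638628  0.10720519] 0.08493368766415664
[(array([ 0.539, -0.35 ,  0.038]), 0.82)]
[  245     0   118   282 14378] [305.960217   131.67839755]
12 245 343; 24 245 346; 36 245 344; 48 245 345; 60 245 346; 72 245 344; 84 257 344; 96 245 345; 108 269 343; 120 276 332; 132 282 284; 144 288 290; 156 287 319; 168 284 334; 180 288 340; 192 289 342; 204 289 341; 216 289 341; 228 289 341; 240 290 340; 252 290 347; 264 291 353; 276 291 359; at [ 0.5537 -0.3264  0.1073] yaw -26.87 n 4 turn [0.0, 0.0, -0.0009]
[0.002, -0.001, 0.248]
```

Block unmoved, so I'll go down and grip again, allowing a longer close.

>>> drive_tool --travel '[[0, 0, 0.25], [0, 0, 0.25], [0, 0, 0.25], [0, 0, 0.24], [0, 0, 0], [0, 0, 0]]' --turn '[[0, 0, 0], [0, 0, 0], [0, 0, 0], [0, 0, 0], [0, 0, 0], [0, 0, 0]]'

```text
t: 9.95
tool_pos: [0.5527, -0.3257, 0.0068]
tcp_rot: [-2.674, -1.643, 0.002]
force: [-0.1, 0.4, -0.1]
finger_gap: 0.0883
grip_force: 0.0
```

>>> drive_tool --travel '[[0, 0, 0], [0, 0, 0], [0, 0, 0], [0, 0, 0], [0, 0, 0], [0, 0, 0], [0, 0, 0], [0, 0, 0], [0, 0, 0]]' --turn '[[0, 0, 0], [0, 0, 0], [0, 0, 0], [0, 0, 0], [0, 0, 0], [0, 0, 0], [0, 0, 0], [0, 0, 0], [0, 0, 0]]' --hand 0 --force 18

```text
t: 10.7
tool_pos: [0.5537, -0.3263, 0.0085]
tcp_rot: [-2.677, -1.644, 0.0]
force: [-2.1, 0.3, 2.8]
finger_gap: 0.0444
grip_force: 17.9
```

>>> drive_tool --travel '[[0, 0, -0.2], [0, 0, -0.35], [0, 0, -0.35], [0, 0, -0.3], [0, 0, 0]]' --turn '[[0, 0, 0], [0, 0, 0], [0, 0, 0], [0, 0, 0], [0, 0, 0]]'

```text
t: 11.12
tool_pos: [0.5563, -0.328, 0.1365]
tcp_rot: [2.668, 1.639, 0.008]
force: [-0.1, -0.5, -0.1]
finger_gap: 0.0449
grip_force: 18.0
```

Run:
```python
from h import *
o=manip.observe();print(o['finger_gap'],o['grip_force'],o['force'])
plan([.612,.133,.13],.1,14)
```

```text
0.044852563972309856 17.976359724998474 [-0.10960843 -0.5080832  -0.0787412 ]
at [ 0.5563 -0.328   0.1365] yaw -26.87 n 14 turn [0.001, 0.0004, -0.0428]
[[0.312, -0.113, 0.003], [0.315, -0.103, 0.003], [0.319, -0.092, 0.003], [0.322, -0.081, 0.003], [0.324, -0.071, 0.004], [0.326, -0.06, 0.004], [0.328, -0.049, 0.004], [0.33, -0.038, 0.004], [0.331, -0.026, 0.004], [0.331, -0.015, 0.004], [0.332, -0.004, 0.004], [0.332, 0.007, 0.004], [0.331, 0.018, 0.004], [0.33, 0.029, 0.005]]
```

>>> drive_tool --travel '[[0.312, -0.113, 0], [0.315, -0.103, 0], [0.319, -0.092, 0], [0.322, -0.081, 0], [0.324, -0.071, 0], [0.326, -0.06, 0], [0.328, -0.049, 0], [0.33, -0.038, 0], [0.331, -0.026, 0], [0.331, -0.015, 0]]' --turn '[[0, 0, -0.043], [0, 0, -0.043], [0, 0, -0.043], [0, 0, -0.043], [0, 0, -0.043], [0, 0, -0.043], [0, 0, -0.043], [0, 0, -0.043], [0, 0, -0.043], [0, 0, -0.043]]'

```text
t: 11.95
tool_pos: [0.5928, 0.0047, 0.1266]
tcp_rot: [-2.36, -2.072, 0.002]
force: [0.4, -0.7, -2.3]
finger_gap: 0.0445
grip_force: 18.0
```

>>> drive_tool --travel '[[0.331, -0.004, 0], [0.331, 0.007, 0], [0.331, 0.018, 0], [0.33, 0.03, 0], [0, 0, 0], [0, 0, 0]]' --turn '[[0, 0, -0.043], [0, 0, -0.043], [0, 0, -0.043], [0, 0, -0.043], [0, 0, 0], [0, 0, 0]]'

```text
t: 12.45
tool_pos: [0.6084, 0.1362, 0.1262]
tcp_rot: [-2.213, -2.228, 0.003]
force: [0.3, -1.0, -2.2]
finger_gap: 0.0447
grip_force: 18.0
```

Run:
```python
from h import *
c=cap('wrist');o=manip.observe();print(o['tool_pos'],o['tcp_rot'],o['force'])
im=c['image'][:,:,::-1]; cv2.imwrite('pics/w6.png',cv2.resize(im[100:400,160:560],None,fx=2,fy=2,interpolation=cv2.INTER_CUBIC))
plan([.612,.133,.05],.1,3)
```

```text
[0.6085134  0.13482356 0.1265564 ] [-2.21547803 -2.22625193  0.00321992] [-0.26073145 -0.32170177 -1.31975075]
at [0.6085 0.1348 0.1266] yaw 0.28 n 3 turn [-0.0009, 0.0004, 0.0013]
[-0.006, 0.012, 0.255]
```

View pics/w6.png

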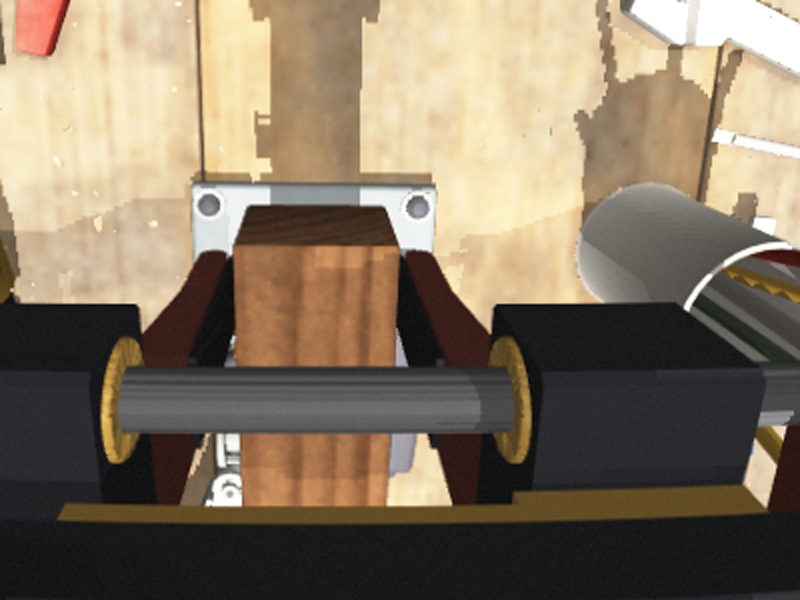

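The block hangs over the bed, parallel to it (bed top corners at crop px (193,185) and (434,185)). I'll lower halfway and refine the x position from these corners.

>>> drive_tool --travel '[[0, 0, 0.25], [0, 0, 0.25], [0, 0, 0.2], [0, 0, 0], [0, 0, 0]]' --turn '[[0, 0, 0], [0, 0, 0], [0, 0, 0], [0, 0, 0], [0, 0, 0]]'

```text
t: 12.92
tool_pos: [0.608, 0.133, 0.0565]
tcp_rot: [-2.218, -2.222, 0.005]
force: [-0.2, 0.6, -1.0]
finger_gap: 0.0448
grip_force: 18.0
```

Run:
```python
from h import *
c=cap('wrist');o=manip.observe();print(o['tool_pos'],o['force'])
# reproject earlier crop corner pixels not valid now; detect in new image: predicted corners for 2 press x guesses
g=cv2.cvtColor(c['image'],cv2.COLOR_RGB2GRAY)
for r in (.0492,): print('pred',proj(c,[[.6419-.098,.1312,.01],[.6419+.026,.1312,.01]]).round(1))
im=c['image'][:,:,::-1]; cv2.imwrite('pics/w7.png',cv2.resize(im[60:360,120:520],None,fx=2,fy=2,interpolation=cv2.INTER_CUBIC))
```

```text
[0.60910818 0.13343345 0.0585616 ] [ 0.76894739 -0.42109368 -1.88920767]
pred [[234.9 209.1]
 [394.2 209.6]]
```

View pics/w7.png

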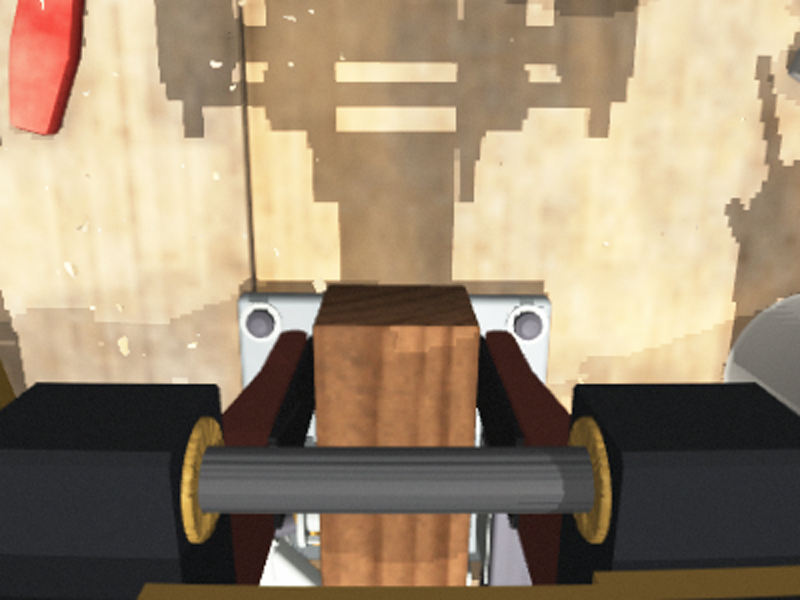

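The bed corners read 240 and 395 (full px) against predictions of 235 and 394, so clamp x is good to within 2-3 mm and feel will settle it. The block isn't over the jaw. Lowering.

>>> drive_tool --travel '[[0.03, 0.03, 0], [0, 0, 0.1], [0, 0, 0.1], [0, 0, 0.08], [0, 0, 0.04], [0, 0, 0.03], [0, 0, 0], [0, 0, 0]]' --turn '[[0, 0, 0], [0, 0, 0], [0, 0, 0], [0, 0, 0], [0, 0, 0], [0, 0, 0], [0, 0, 0], [0, 0, 0]]'

```text
t: 13.63
tool_pos: [0.6119, 0.1376, 0.023]
tcp_rot: [-2.217, -2.226, 0.001]
force: [0.3, 0.5, -1.4]
finger_gap: 0.0444
grip_force: 18.0
```

>>> drive_tool --travel '[[0, 0, 0], [0, 0, 0]]' --turn '[[0, 0, 0], [0, 0, 0]]'

```text
t: 13.8
tool_pos: [0.6123, 0.1376, 0.0238]
tcp_rot: [2.217, 2.225, 0.001]
force: [0.5, -0.4, -1.7]
finger_gap: 0.0451
grip_force: 18.0
```

>>> drive_tool --travel '[[0, 0, 0.02], [0, 0, 0.015], [0, 0.01, 0], [0, 0.01, 0], [0, 0.01, 0], [0, 0.01, 0], [0, 0, 0]]' --turn '[[0, 0, 0], [0, 0, 0], [0, 0, 0], [0, 0, 0], [0, 0, 0], [0, 0, 0], [0, 0, 0]]'

```text
t: 14.38
tool_pos: [0.6162, 0.1375, 0.0198]
tcp_rot: [2.217, 2.225, 0.0]
force: [-0.4, 0.3, 1.1]
finger_gap: 0.0446
grip_force: 18.0
```

>>> drive_tool --travel '[[0, 0.01, 0], [0, 0.01, 0], [0, 0, 0]]' --turn '[[0, 0, 0], [0, 0, 0], [0, 0, 0]]'

```text
t: 14.63
tool_pos: [0.6182, 0.1375, 0.0197]
tcp_rot: [2.217, 2.226, 0.0]
force: [-0.7, -0.7, 0.1]
finger_gap: 0.0445
grip_force: 18.0
```

>>> drive_tool --travel '[[0, 0.008, 0], [0, 0.008, 0], [0, 0, 0]]' --turn '[[0, 0, 0], [0, 0, 0], [0, 0, 0]]'

```text
t: 14.88
tool_pos: [0.6197, 0.1376, 0.0197]
tcp_rot: [2.217, 2.226, 0.0]
force: [-1.0, -0.1, 0.7]
finger_gap: 0.0447
grip_force: 18.0
```

>>> drive_tool --travel '[[0, 0.008, 0], [0, 0.008, 0], [0, 0, 0]]' --turn '[[0, 0, 0], [0, 0, 0], [0, 0, 0]]'

```text
t: 15.13
tool_pos: [0.6207, 0.1376, 0.0195]
tcp_rot: [-2.217, -2.225, 0.002]
force: [-2.8, -0.3, 1.2]
finger_gap: 0.045
grip_force: 18.0
```

Jaw contact felt at about x = 0.6205. I'll back off slightly and slide toward the stop.

>>> drive_tool --travel '[[0, -0.01, -0.005], [-0.025, 0, 0], [-0.025, 0, 0], [-0.025, 0, 0], [-0.025, 0, 0], [-0.025, 0, 0], [-0.02, 0, 0], [-0.02, 0, 0], [0, 0, 0]]' --turn '[[0, 0, 0], [0, 0, 0], [0, 0, 0], [0, 0, 0], [0, 0, 0], [0, 0, 0], [0, 0, 0], [0, 0, 0], [0, 0, 0]]'

```text
t: 15.88
tool_pos: [0.6204, 0.1205, 0.0202]
tcp_rot: [2.217, 2.225, -0.0]
force: [0.4, -0.7, -0.6]
finger_gap: 0.0446
grip_force: 18.0
```

>>> drive_tool --travel '[[-0.01, 0, 0], [-0.01, 0, 0], [-0.01, 0, 0], [0, 0, 0]]' --turn '[[0, 0, 0], [0, 0, 0], [0, 0, 0], [0, 0, 0]]'

```text
t: 16.22
tool_pos: [0.6203, 0.1179, 0.0202]
tcp_rot: [2.217, 2.226, -0.0]
force: [0.0, 1.1, 0.0]
finger_gap: 0.0443
grip_force: 18.0
```

>>> drive_tool --travel '[[-0.01, 0, 0], [-0.01, 0, 0], [0, 0, 0]]' --turn '[[0, 0, 0], [0, 0, 0], [0, 0, 0]]'

```text
t: 16.47
tool_pos: [0.6203, 0.1159, 0.0202]
tcp_rot: [2.217, 2.226, -0.0]
force: [-0.2, -0.1, -0.8]
finger_gap: 0.0449
grip_force: 18.0
```

>>> drive_tool --travel '[[-0.01, 0, 0], [-0.01, 0, 0], [-0.01, 0, 0], [0, 0, 0]]' --turn '[[0, 0, 0], [0, 0, 0], [0, 0, 0], [0, 0, 0]]'

```text
t: 16.8
tool_pos: [0.6203, 0.1128, 0.0201]
tcp_rot: [2.217, 2.225, -0.0]
force: [-0.4, -0.3, -0.8]
finger_gap: 0.0444
grip_force: 18.0
```

>>> drive_tool --travel '[[-0.01, 0, 0], [-0.01, 0, 0], [0, 0, 0]]' --turn '[[0, 0, 0], [0, 0, 0], [0, 0, 0]]'

```text
t: 17.05
tool_pos: [0.6203, 0.1112, 0.0202]
tcp_rot: [-2.217, -2.226, -0.0]
force: [0.4, 1.5, -0.6]
finger_gap: 0.0445
grip_force: 18.0
```

>>> drive_tool --travel '[[-0.01, 0, 0], [-0.005, 0, 0], [0, 0, 0]]' --turn '[[0, 0, 0], [0, 0, 0], [0, 0, 0]]'

```text
t: 17.3
tool_pos: [0.6203, 0.1111, 0.0203]
tcp_rot: [-2.215, -2.225, -0.003]
force: [0.0, 5.8, -0.1]
finger_gap: 0.0446
grip_force: 18.0
```

Stop felt at y = 0.111 with 5.8 N. I'll ease that off, snug the block to the jaw and set it down.

>>> drive_tool --travel '[[0.008, 0.006, 0], [0, 0.006, 0.01], [0, 0, 0.006], [0, 0, 0]]' --turn '[[0, 0, 0], [0, 0, 0], [0, 0, 0], [0, 0, 0]]'

```text
t: 17.63
tool_pos: [0.6204, 0.1113, 0.0186]
tcp_rot: [-2.215, -2.224, 0.001]
force: [-5.2, 5.0, 2.1]
finger_gap: 0.045
grip_force: 18.0
```

>>> drive_tool --travel '[[0, 0.003, 0.003], [0, 0, 0], [0, 0, 0]]' --turn '[[0, 0, 0], [0, 0, 0], [0, 0, 0]]'

```text
t: 17.88
tool_pos: [0.6204, 0.1113, 0.0185]
tcp_rot: [-2.215, -2.224, 0.002]
force: [-5.6, 5.3, 3.3]
finger_gap: 0.0446
grip_force: 18.0
```

>>> drive_tool --travel '[[0, 0, 0], [0, 0, 0], [0, 0, 0], [0, 0, 0], [0, 0, 0], [0, 0, 0], [0, 0, 0]]' --turn '[[0, 0, 0], [0, 0, 0], [0, 0, 0], [0, 0, 0], [0, 0, 0], [0, 0, 0], [0, 0, 0]]' --hand 0.85

```text
t: 18.47
tool_pos: [0.6219, 0.1102, 0.0182]
tcp_rot: [2.217, 2.225, -0.0]
force: [-0.1, 0.4, 0.2]
finger_gap: 0.0748
grip_force: 0.0
```

>>> drive_tool --travel '[[0, 0, -0.1], [0, 0, -0.3], [0, 0, -0.35], [0, 0, -0.35], [0, 0, -0.1], [0, 0, 0], [0, 0, 0]]' --turn '[[0, 0, 0], [0, 0, 0], [0, 0, 0], [0, 0, 0], [0, 0, 0], [0, 0, 0], [0, 0, 0]]'

```text
t: 19.05
tool_pos: [0.6221, 0.1104, 0.1388]
tcp_rot: [2.217, 2.225, 0.002]
force: [0.2, 0.7, -1.0]
finger_gap: 0.0745
grip_force: 0.0
```

Run:
```python
from h import *
import pickle
c=cap('wrist');pickle.dump(c,open('w8.pkl','wb'));o=manip.observe();print(o['tool_pos'],o['finger_gap'],o['force'])
im=c['image'][:,:,::-1]; cv2.imwrite('pics/w8.png',cv2.resize(im[100:400,160:560],None,fx=2,fy=2,interpolation=cv2.INTER_CUBIC))
plan([.47,-.05,.2],.1,10)
```

```text
[0.62132694 0.11035929 0.13683181] 0.0748755140280023 [-0.51163336  0.00095955 -0.15620726]
at [0.6213 0.1104 0.1368] yaw 0.22 n 10 turn [-0.0002, 0.0, 0.0003]
[-0.16, -0.152, -0.063]
```

View pics/w8.png

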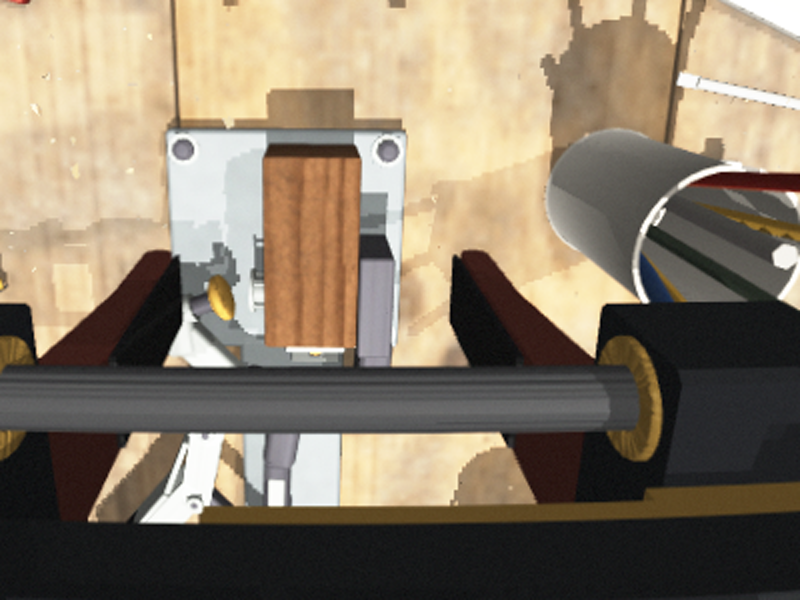

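The picture shows the block (263-360, 145-348) square on the bed, flush with the fixed jaw at right and the end stop below; the nut faces the pad at (220,298) and the clamp is open. Next is the handle, so I'll check its predicted place in the earlier picture and go there.

Run:
```python
from h import *
import pickle
c=pickle.load(open('w2.pkl','rb'));x0,y0=.6425,.0492
for P in[(-150,-167,40),(-150,-167,18),(-43,-190,29)]:
    q=np.array([x0,y0,0])+np.array(P)/1e3; print(P,q,((proj(c,q)[0]-[160,0])*2).round())
plan([.464,-.100,.16],-30,9)
```

```text
(-150, -167, 40) [ 0.4925 -0.1178  0.04  ] [208. 324.]
(-150, -167, 18) [ 0.4925 -0.1178  0.018 ] [214. 320.]
(-43, -190, 29) [ 0.5995 -0.1408  0.029 ] [384. 368.]
at [0.6213 0.1104 0.1368] yaw 0.22 n 9 turn [-0.0002, 0.0001, 0.0746]
[[-0.233, -0.176, -0.025], [-0.243, -0.162, -0.025], [-0.252, -0.147, -0.025], [-0.26, -0.132, -0.026], [-0.268, -0.117, -0.026], [-0.274, -0.101, -0.026], [-0.279, -0.085, -0.026], [-0.284, -0.068, -0.026], [-0.287, -0.051, -0.026]]
```

>>> drive_tool --travel '[[-0.233, -0.176, -0.025], [-0.243, -0.162, -0.025], [-0.252, -0.147, -0.025], [-0.26, -0.132, -0.025], [-0.268, -0.117, -0.025], [-0.274, -0.101, -0.025], [-0.28, -0.085, -0.025], [-0.284, -0.068, -0.025], [-0.287, -0.05, -0.025], [0, 0, 0]]' --turn '[[0, 0, 0.0745], [0, 0, 0.0745], [0, 0, 0.0745], [0, 0, 0.0745], [0, 0, 0.0745], [0, 0, 0.0745], [0, 0, 0.0745], [0, 0, 0.0745], [0, 0, 0.0745], [0, 0, 0]]' --hand 0

```text
t: 19.93
tool_pos: [0.4617, -0.1031, 0.1589]
tcp_rot: [-2.724, -1.562, 0.006]
force: [0.0, -0.0, 0.2]
finger_gap: 0.0116
grip_force: 0.0
```

>>> drive_tool --travel '[[0, 0, 0.3], [0, 0, 0.3], [0, 0, 0.3], [0, 0, 0.3], [0, 0, 0.1], [0, 0, 0.05], [0, 0, 0], [0, 0, 0], [0, 0, 0]]' --turn '[[0, 0, 0], [0, 0, 0], [0, 0, 0], [0, 0, 0], [0, 0, 0], [0, 0, 0], [0, 0, 0], [0, 0, 0], [0, 0, 0]]'

```text
t: 20.68
tool_pos: [0.4658, -0.1004, 0.0278]
tcp_rot: [2.718, 1.571, 0.003]
force: [-0.1, -0.3, -0.5]
finger_gap: 0.0005
grip_force: 0.0
```

Run:
```python
from h import *
o=manip.observe();print(o['finger_gap'],o['force'])
plan([.481,-.111,.021],-30,4)
r=R.from_rotvec(o['tcp_rot']);print('unit chord in tool /mm',r.inv().apply([59/61,-16/61,0]))
```

```text
0.0004847285381995903 [-0.06986541 -0.30341142 -0.49350347]
at [ 0.4658 -0.1004  0.0278] yaw -29.94 n 4 turn [0.0009, -0.0002, 0.0004]
[-0.004, 0.046, 0.017]
unit chord in tool /mm [0.25536687 0.96906063 0.00303049]
```

>>> drive_tool --travel '[[0, 0.03, 0.03], [0, 0.04, 0.03], [0, 0.04, 0], [0, 0.03, 0], [0, 0, 0]]' --turn '[[0, 0, 0], [0, 0, 0], [0, 0, 0], [0, 0, 0], [0, 0, 0]]'

```text
t: 21.1
tool_pos: [0.4773, -0.1075, 0.0199]
tcp_rot: [2.72, 1.571, 0.0]
force: [0.7, 0.1, 0.1]
finger_gap: 0.0003
grip_force: 0.0
```

>>> drive_tool --travel '[[0, 0.02, 0], [0, 0.02, 0], [0, 0.02, 0], [0, 0, 0]]' --turn '[[0, 0, 0], [0, 0, 0], [0, 0, 0], [0, 0, 0]]'

```text
t: 21.43
tool_pos: [0.4822, -0.1103, 0.0198]
tcp_rot: [2.72, 1.572, 0.0]
force: [-0.1, 0.4, 0.8]
finger_gap: 0.0005
grip_force: 0.0
```

>>> drive_tool --travel '[[0, 0.02, 0], [0, 0.02, 0], [0, 0.02, 0], [0, 0, 0]]' --turn '[[0, 0, 0], [0, 0, 0], [0, 0, 0], [0, 0, 0]]'

```text
t: 21.77
tool_pos: [0.4874, -0.1133, 0.0198]
tcp_rot: [2.72, 1.572, 0.0]
force: [-0.0, -0.0, 0.0]
finger_gap: 0.0003
grip_force: 0.0
```

>>> drive_tool --travel '[[0.004, 0.02, 0], [0.004, 0.02, 0], [0.004, 0.02, 0], [0, 0, 0]]' --turn '[[0, 0, 0], [0, 0, 0], [0, 0, 0], [0, 0, 0]]'

```text
t: 22.1
tool_pos: [0.4933, -0.1152, 0.0198]
tcp_rot: [2.72, 1.572, 0.0]
force: [-0.6, 0.4, -0.1]
finger_gap: 0.0008
grip_force: 0.0
```

>>> drive_tool --travel '[[0.004, 0.02, 0], [0.004, 0.02, 0], [0.004, 0.02, 0], [0, 0, 0]]' --turn '[[0, 0, 0], [0, 0, 0], [0, 0, 0], [0, 0, 0]]'

```text
t: 22.43
tool_pos: [0.499, -0.1172, 0.0198]
tcp_rot: [2.72, 1.572, 0.0]
force: [-0.2, -0.1, -0.4]
finger_gap: 0.0006
grip_force: 0.0
```

>>> drive_tool --travel '[[0.004, 0.02, 0], [0.004, 0.02, 0], [0.004, 0.02, 0], [0, 0, 0]]' --turn '[[0, 0, 0], [0, 0, 0], [0, 0, 0], [0, 0, 0]]'

```text
t: 22.77
tool_pos: [0.5049, -0.1191, 0.0198]
tcp_rot: [2.72, 1.572, 0.0]
force: [-0.6, -1.4, 0.4]
finger_gap: 0.0007
grip_force: 0.0
```

Run:
```python
from h import *
c=cap('wrist')
for t in['handle_grip','lever_tab','press_lever','press_jaw']: print(t,[(np.round(b['point'],3),round(b['conf'],2)) for b in manip.boxes_of(t,'wrist')[:2]])
```

```text
handle_grip [(array([ 0.556, -0.077,  0.04 ]), 0.86)]
lever_tab [(array([ 0.524, -0.116,  0.028]), 0.77)]
press_lever [(array([ 0.525, -0.113,  0.031]), 0.7)]
press_jaw [(array([ 0.555, -0.068,  0.041]), 0.57)]
```

Run:
```python
from h import *
a=cv2.imread('pics/top0.png')[:,:,::-1]; s0=cv2.imread('pics/scene0.png')[:,:,::-1]
t=cap('top')
for t_ in['handle_grip','lever_tab']: print(t_,[(np.round(b['point'],3),round(b['conf'],2)) for b in manip.boxes_of(t_,'top')[:2]])
s=cap('scene')
for t_ in['handle_grip','lever_tab','block']: print(t_,[(np.round(b['point'],3),round(b['conf'],2)) for b in manip.boxes_of(t_,'scene')[:2]])
def red(im,x0,x1,y0,y1):
    g=im[y0:y1,x0:x1].astype(int); m=(g[:,:,0]>120)&(g[:,:,1]<70)&(g[:,:,2]<70); yy,xx=np.where(m); print(m.sum(),(xx.mean()+x0).round(1) if m.any() else None,(yy.mean()+y0).round(1) if m.any() else None)
for im in(a,t['image']): red(im,340,400,195,245)
for im in(s0,s['image']): red(im,310,370,225,275)
```

```text
handle_grip [(array([ 0.556, -0.042,  0.038]), 0.53)]
lever_tab []
handle_grip [(array([ 0.494, -0.135,  0.03 ]), 0.5)]
lever_tab [(array([ 0.487, -0.159,  0.032]), 0.48)]
block [(array([0.6  , 0.063, 0.046]), 0.76)]
13 367.2 221.3
0 None None
45 335.5 251.6
47 335.5 251.8
```

Run:
```python
from h import *
import pickle
c=pickle.load(open('w2.pkl','rb'))
P=[(200,345),(213,365),(300,240),(323,243),(343,162),(385,135),(190,405),(220,370)]
for p,q in zip(P,onz(c,[(u/2+160,v/2) for u,v in P],.04)): print(p,q.round(4))
o=manip.observe();print(o['force'],o['tool_pos'])
```

```text
(200, 345) [ 0.4878 -0.1305  0.04  ]
(213, 365) [ 0.4958 -0.1422  0.04  ]
(300, 240) [ 0.5444 -0.0665  0.04  ]
(323, 243) [ 0.5577 -0.0675  0.04  ]
(343, 162) [ 0.5663 -0.0226  0.04  ]
(385, 135) [ 0.5886 -0.007   0.04  ]
(190, 405) [ 0.482  -0.1679  0.04  ]
(220, 370) [ 0.5    -0.1451  0.04  ]
[ 0.28433651  0.88212428 -0.26114377] [ 0.50450626 -0.11899888  0.01979361]
```

Run:
```python
from h import *
import pickle
from scipy.optimize import least_squares
w2=pickle.load(open('w2.pkl','rb'))
s=cap('scene');t=cap('top');w=cap('wrist')
obs=[(s,(335.5,251.6)),(t,(367.2,221.3)),(w2,(160+205/2,385/2))]
for sub in(obs,obs[:2],obs[1:],[obs[0],obs[2]]):
    r=least_squares(lambda X:np.concatenate([proj(c,X)[0]-uv for c,uv in sub]),[.49,-.15,.03]);print(r.x.round(4),r.fun.round(1))
# red pixels in wrist now
g=w['image'].astype(int);m=((g[:,:,0]>110)&(g[:,:,1]<60)&(g[:,:,2]<60)).astype(np.uint8)
n,l,st,ce=cv2.connectedComponentsWithStats(m)
for i in range(1,n):
    if st[i,4]>25: print(st[i],ce[i].round(),onz(w,[ce[i]],.033)[0].round(3))
print('tcp px wrist',proj(w,manip.observe()['tool_pos'])[0], 'handle old edge px',proj(w,[[.4878,-.1305,.04],[.5444,-.0665,.04]]).round())
# scene change along handle outer line
s0=cv2.imread('pics/scene0.png')[:,:,::-1]
for f in np.linspace(0,1,9):
    X=np.array([.4918,-.1365,.04])*(1-f)+np.array([.551,-.067,.04])*f; u,v=proj(s,X)[0].round().astype(int); print(X.round(3),(u,v),s0[v,u],s['image'][v,u])
```

```text
[ 0.4896 -0.1554  0.0342] [ 0.7 -0.1  1.2 -0.6 -0.4 -0.7]
[ 0.4889 -0.1527  0.0317] [-0.3  0.   0.3 -0.3]
[ 0.4904 -0.1548  0.0382] [ 1.1 -0.8 -0.3 -0.4]
[ 0.4897 -0.1558  0.0343] [ 0.9 -0.1 -0.3 -0.3]
tcp px wrist [316.36420794 227.96476495] handle old edge px [[301. 269.]
 [332. 122.]]
[ 0.492 -0.136  0.04 ] (np.int64(331), np.int64(245)) [207 216 210] [175 182 178]
[ 0.499 -0.128  0.04 ] (np.int64(331), np.int64(242)) [215 221 218] [167 173 170]
[ 0.507 -0.119  0.04 ] (np.int64(330), np.int64(238)) [212 221 217] [62 35 29]
[ 0.514 -0.11   0.04 ] (np.int64(329), np.int64(234)) [212 220 216] [80 40 32]
[ 0.521 -0.102  0.04 ] (np.int64(329), np.int64(231)) [212 219 215] [64 32 27]
[ 0.529 -0.093  0.04 ] (np.int64(328), np.int64(227)) [210 218 214] [32 33 36]
[ 0.536 -0.084  0.04 ] (np.int64(327), np.int64(224)) [210 218 213] [45 48 52]
[ 0.544 -0.076  0.04 ] (np.int64(327), np.int64(220)) [209 218 215] [60 57 50]
[ 0.551 -0.067  0.04 ] (np.int64(326), np.int64(217)) [188 194 191] [39 38 38]
```

>>> drive_tool --travel '[[0.004, 0.02, 0], [0.004, 0.02, 0], [0.004, 0.02, 0], [0, 0, 0], [0, 0, 0]]' --turn '[[0, 0, 0], [0, 0, 0], [0, 0, 0], [0, 0, 0], [0, 0, 0]]'

```text
t: 23.93
tool_pos: [0.5104, -0.121, 0.0197]
tcp_rot: [-2.72, -1.572, 0.0]
force: [-0.4, 0.2, -0.7]
finger_gap: 0.0004
grip_force: 0.0
```

```bash
cat >> h.py <<'E'
def chk():
    s=cap('scene');g=s['image'][215:290,300:400].astype(int); m=(g[:,:,0]>110)&(g[:,:,1]<70)&(g[:,:,2]<70); yy,xx=np.where(m)
    if m.any(): u=(xx.mean()+300,yy.mean()+215); print('tab scene',m.sum(),np.round(u,1),onz(s,[u],.033)[0].round(4))
    else: print('no red')
    for t in('lever_tab','handle_grip','press_jaw'): print(t,[(np.round(b['point'],3),round(b['conf'],2)) for b in manip.boxes_of(t,'scene')[:2]])
    o=manip.observe();print(o['t'],o['tool_pos'],o['force'])
E
python3 -c "
from h import *
chk()"
```

```text
tab scene 72 [356.5 243.8] [ 0.5421 -0.1777  0.033 ]
lever_tab [(array([ 0.485, -0.159,  0.031]), 0.4)]
handle_grip [(array([ 0.497, -0.133,  0.036]), 0.55)]
press_jaw [(array([0.564, 0.395, 0.046]), 0.69), (array([ 0.528, -0.089,  0.034]), 0.59)]
24.1333 [ 0.51026648 -0.12096787  0.01975577] [-0.87350395  0.08067506  0.73350765]
```

Run:
```python
from h import *
import pickle
w=cap('wrist');pickle.dump(w,open('w9.pkl','wb'))
t=np.array(manip.observe()['tool_pos'])
print('tcp',proj(w,t)[0].round(), 'finger15mm up',proj(w,t+[0,0,.03])[0].round())
print('old handle quad',proj(w,[[.4878,-.1305,.04],[.4958,-.1422,.04],[.5577,-.0675,.04],[.5444,-.0665,.04]]).round().tolist(),'pivot',proj(w,[[.5886,-.007,.04]]).round())
im=w['image'][90:300,230:410].astype(int)
def ch(p):
    r,g,b=p
    if max(p)<45:return '#'
    if r>100 and g<r*.5:return 'R'
    if max(p)-min(p)<25:return 'W' if r>150 else ('g' if r>80 else 'k')
    if r>g*1.15 and r<110:return 'm'
    return '.'
for r in range(0,210,5): print(r+90,''.join(ch(im[r,c]) for c in range(0,180,3)))
```

```text
tcp [316. 228.] finger15mm up [316. 247.]
old handle quad [[291.0, 271.0], [313.0, 280.0], [344.0, 113.0], [321.0, 124.0]] pivot [[339. -32.]]
90 ..................mmmmmmmgWgm.WWWWWWWWWWWW....mkggggggggggg#
95 ...................mm.mmmmWWWmgWWWWWWWWWWW....mkkgggggggWggg
100 ..........................gW.WmWWWWWWWWWWWW.....kggggggWWggg
105 ..........................gWg.gWWWWWWWWWWWW.....mkggggggWggg
110 ..........................gWW.gWWWWgWWggWWWg.....mkgggggWWgg
115 ...........................WW.WWWWWgWgkgWWWggggkmmmkgggggggg
120 ...........................gW.WWWWWWWWWWWWWgggggggggkggggggg
125 ...........................gWWWWWWWWWWWWWWkkgkkgggggggggkggg
130 ...........................WWWWWWWWWWWWW....kkkkkkgggggggggg
135 ..........................mWWWWWWWWWWWWW........gkkkggkggggg
140 ..........................gWgWWWWWWWWWW............m.kkkkkgk
145 ..........................gWWWWWWWWWWWW......m..........kkkk
150 ..........................WWWWWWWWWWWWWm.................gWW
155 ..........................WgWWWWWWWWWW.mm.................gW
160 .........................gWgWWWWWWWWWW..gm...
[... 1070 characters left out ...]
...........#gmmmmm#k#mmmmm....................W...
250 ....................mgmmmmmm#k#mmmmmm....................k..
255 #############################g#m############################
260 #############################g#m############################
265 #############################g#m############################
270 ###########################mmg#m############################
275 ###########################.mg#.############################
280 ###########################.mR#.############################
285 ###########################.m#k.############################
290 ###########################.mkk.#########################kkk
295 ###################k####k##..kk.######k#k######k##########gg
```

Run:
```python
from h import *
import pickle
from scipy.optimize import least_squares
w2=pickle.load(open('w2.pkl','rb'));w9=pickle.load(open('w9.pkl','rb'))
def tri(a,b):
    r=least_squares(lambda X:np.concatenate([proj(w2,X)[0]-a,proj(w9,X)[0]-b]),[.52,-.1,.03]);return r.x.round(4),r.fun.round(1)
print(w9['origin'],w9['orientation'])
print('ring1',tri((160+323/2,243/2),(341,113)))
# precise ring 2 search: template
for z in(.0,.02,.03,.04,.05):
    q=onz(w2,[(160+280/2,303/2)],z)[0]; e=onz(w2,[(160+200/2,345/2)],z)[0]; f=onz(w2,[(160+300/2,240/2)],z)[0]
    print(z,'ring2->',proj(w9,q)[0].round(),'edge->',proj(w9,np.array([e,f])).round().tolist())
im=w9['image'][180:226:3,290:345:3].astype(int).sum(2)//3
for r in im: print(' '.join('%3d'%v for v in r))
```

```text
[ 0.54428357 -0.06324801  0.20727874] [-0.24472549  0.06484239 -0.51945136]
ring1 (array([ 0.5579, -0.0673,  0.0171]), array([ 0.1, -0.2,  0. ,  0.1]))
0.0 ring2-> [334. 186.] edge-> [[292.0, 257.0], [319.0, 124.0]]
0.02 ring2-> [336. 189.] edge-> [[292.0, 263.0], [320.0, 124.0]]
0.03 ring2-> [337. 191.] edge-> [[291.0, 267.0], [320.0, 124.0]]
0.04 ring2-> [338. 193.] edge-> [[291.0, 271.0], [321.0, 124.0]]
0.05 ring2-> [339. 195.] edge-> [[291.0, 275.0], [322.0, 124.0]]
 96  96  97  92  80 170 166 175 179 178 171 176 251 246 172 250 157 122 214
 96  97  95  94  93 168 172 175 177 175 172 249 251 251 250 251 113 100 160
 89  94  93  97 120 168 175 176 177 175 173 246 251 251 179 151 109  80  90
 87  94  97  96 130 171 174 174 178 173 174 250 251 172 195 248 249 250 120
 84  90  96  98 143 170 175 176 179 171 174 176 251 106 245 183 182 249 250
 82  85  90  97 159 157 175 177 179 169 175 179 176 183 203 155 155 160 252
 81  82  88  64 165 170 176 181 176 173 175 176 165 106 160 134  81 164 181
 82  80  83  41 168 170 173 176 173 172 178 177 172 131 130 160 162 157 210
 85  80  80  62 169 174 174 177 170 172 179 177 172 174 173 134 123 212 214
 90  82  81 110 171 173 175 176 169 172 179 177 241 193 165 138 122 217 216
100  85  80 128 170 173 176 177 172 174 180 175 207 251 213 135 126 221 216
104  96  70 140 168 173 177 175 171 176 177 173 170 250 168 132 205 221 217
106 100  45 155 169 174 176 173 170 176 178 174 169 175 139 127 211 218 217
103 106  31 162 171 171 177 173 172 178 176 173 172 245 137 122 212 217 220
105 103  22 167 173 173 177 171 173 180 177 169 171 197 139 117 216 213 217
101 103  51 169 134  80  79  90 171 179 173 111  81  70 106 178 219 211 213
```

The finger appears to have passed over the handle without moving it. I'll back out, go lower and push again.

>>> drive_tool --travel '[[0, -0.12, 0], [0, -0.12, 0], [0, -0.12, 0], [0, 0, 0.08], [0, 0, 0.055], [0, 0, 0], [0, 0, 0]]' --turn '[[0, 0, 0], [0, 0, 0], [0, 0, 0], [0, 0, 0], [0, 0, 0], [0, 0, 0], [0, 0, 0]]'

```text
t: 24.77
tool_pos: [0.479, -0.1031, 0.0055]
tcp_rot: [-2.719, -1.571, 0.001]
force: [-0.3, 0.1, 0.5]
finger_gap: 0.0001
grip_force: 0.0
```

>>> drive_tool --travel '[[0, 0.04, 0], [0, 0.04, 0], [0, 0.03, 0], [0, 0.02, 0], [0, 0.02, 0], [0, 0, 0]]' --turn '[[0, 0, 0], [0, 0, 0], [0, 0, 0], [0, 0, 0], [0, 0, 0], [0, 0, 0]]'

```text
t: 25.27
tool_pos: [0.4923, -0.1105, 0.0063]
tcp_rot: [-2.72, -1.572, 0.0]
force: [-4.0, 1.7, 1.2]
finger_gap: 0.0005
grip_force: 1.8
```

>>> drive_tool --travel '[[0, 0.03, 0], [0, 0.03, 0], [0, 0, 0]]' --turn '[[0, 0, 0], [0, 0, 0], [0, 0, 0]]'

```text
t: 25.52
tool_pos: [0.4978, -0.1131, 0.0063]
tcp_rot: [-2.719, -1.572, -0.001]
force: [-2.2, 3.8, 1.5]
finger_gap: 0.0005
grip_force: 2.0
```

>>> drive_tool --travel '[[0, 0.03, 0], [0, 0.03, 0], [0, 0, 0]]' --turn '[[0, 0, 0], [0, 0, 0], [0, 0, 0]]'

```text
t: 25.77
tool_pos: [0.5027, -0.1157, 0.0061]
tcp_rot: [-2.718, -1.572, -0.001]
force: [-2.0, 5.6, 1.3]
finger_gap: 0.0004
grip_force: 2.2
```

Contact now: about 6 N and the handle is moving. I'll continue along its arc.

>>> drive_tool --travel '[[0.005, 0.03, 0], [0.005, 0.03, 0], [0.005, 0.03, 0], [0, 0, 0]]' --turn '[[0, 0, 0], [0, 0, 0], [0, 0, 0], [0, 0, 0]]'

```text
t: 26.1
tool_pos: [0.5086, -0.1177, 0.0057]
tcp_rot: [-2.713, -1.57, 0.006]
force: [-12.8, 8.6, 7.8]
finger_gap: 0.0006
grip_force: 7.8
```

>>> drive_tool --travel '[[0.005, 0.03, 0], [0.007, 0.03, 0], [0, 0, 0]]' --turn '[[0, 0, 0], [0, 0, 0], [0, 0, 0]]'

```text
t: 26.35
tool_pos: [0.5147, -0.1192, 0.0056]
tcp_rot: [-2.713, -1.57, 0.004]
force: [-11.0, 11.1, 6.4]
finger_gap: 0.0002
grip_force: 6.8
```

>>> drive_tool --travel '[[0.007, 0.03, 0], [0.007, 0.03, 0], [0, 0, 0]]' --turn '[[0, 0, 0], [0, 0, 0], [0, 0, 0]]'

```text
t: 26.6
tool_pos: [0.5215, -0.1211, 0.0056]
tcp_rot: [-2.714, -1.571, 0.002]
force: [-6.9, 9.5, 4.3]
finger_gap: 0.0003
grip_force: 4.7
```

>>> drive_tool --travel '[[0.007, 0.03, 0], [0.008, 0.03, 0], [0, 0, 0]]' --turn '[[0, 0, 0], [0, 0, 0], [0, 0, 0]]'

```text
t: 26.85
tool_pos: [0.5281, -0.1242, 0.0055]
tcp_rot: [-2.717, -1.572, 0.002]
force: [-3.8, 4.2, 0.4]
finger_gap: 0.0006
grip_force: 2.3
```

>>> drive_tool --travel '[[0.01, 0.03, 0], [0.01, 0.03, 0], [0, 0, 0]]' --turn '[[0, 0, 0], [0, 0, 0], [0, 0, 0]]'

```text
t: 27.1
tool_pos: [0.5357, -0.127, 0.0062]
tcp_rot: [2.719, 1.571, 0.001]
force: [0.5, 0.5, 0.6]
finger_gap: 0.0003
grip_force: 0.0
```

>>> drive_tool --travel '[[0.01, 0.02, 0], [0.01, 0.02, 0], [0, 0, 0]]' --turn '[[0, 0, 0], [0, 0, 0], [0, 0, 0]]'

```text
t: 27.35
tool_pos: [0.54, -0.127, 0.0066]
tcp_rot: [2.719, 1.571, 0.001]
force: [-0.4, -0.4, -0.6]
finger_gap: 0.0006
grip_force: 0.0
```

Run:
```python
from h import *
chk()
w=cap('wrist')
for t in('lever_tab','handle_grip','press_jaw','block'): print(t,[(np.round(b['point'],3),round(b['conf'],2)) for b in manip.boxes_of(t,'wrist')[:2]])
t=np.array(manip.observe()['tool_pos'])
im=w['image'][40:270,230:440].astype(int)
def ch(p):
    r,g,b=p
    if max(p)<45:return '#'
    if r>100 and g<r*.5:return 'R'
    if max(p)-min(p)<25:return 'W' if r>150 else ('g' if r>80 else 'k')
    if r>g*1.15 and r<110:return 'm'
    return '.'
for r in range(0,220,6): print(r+40,''.join(ch(im[r,c]) for c in range(0,210,3)))
```

```text
tab scene 78 [371.5 232.9] [ 0.5938 -0.1848  0.033 ]
lever_tab [(array([ 0.566, -0.17 ,  0.033]), 0.47)]
handle_grip [(array([0.574, 0.022, 0.034]), 0.37)]
press_jaw [(array([ 0.567, -0.042,  0.037]), 0.69), (array([0.61 , 0.045, 0.045]), 0.28)]
27.55 [ 0.53939676 -0.12676028  0.0063447 ] [ 0.15990882  0.33556537 -0.23436983]
lever_tab [(array([ 0.572, -0.119,  0.028]), 0.91)]
handle_grip [(array([ 0.572, -0.075,  0.04 ]), 0.7), (array([ 0.591, -0.068,  0.037]), 0.39)]
press_jaw [(array([ 0.57 , -0.068,  0.039]), 0.74), (array([0.442, 0.057, 0.003]), 0.49)]
block []
40 WWWgWWWWWWWWWWWWWW.mkWWWWWWWWggg#gggggggWWWggWWWWWWWWWWWWWWW..........
46 WWWWWWWWWWWWWWWWWWWWWgggWWWWWWWgkkgggggggggggWWWWWWWWWWWWWWWW.........
52 .gkgWWWWWWWWWWWWWWWWWWWgggWWWWWWg#kggggggWggggggWggWgWgWWWWWWW........
58 mmmmggWWWWWWWWWWWWWWWWWWWWgWWWWWWggkggggWggggggggggggggggWWWWWW.......
64 mmmmgWWggWWWWWWWWWWWWWWWWWWWWWWWWWggkggggWWWWWgggggggggggggWWWWW......
70 mmmmmkgWWggWWWWWWWWWWWWWWWWWWWWgWggggkggWWWWWWWgggggggggggggWWWW......
76 mmmmmmkmgWWg.gWWWWWWWWWWWWWWWWWWWgggggkggWWWWWWWgkgggggggggWWWWWW.....
82 mmmmmm
[... 1537 characters left out ...]
WWRR.W......ggkgkWkggWg..
208 ................................m.gWWWWWWWWWWWW.RR........ggkgkWgggW..
214 .................................mmgWWWWWWWWWWWWRRR........ggkgkW.....
220 ...................................mgWWWWWWWWWWWWRRR..................
226 .........................mmm...mmmm.kgWWWWWWWWWWWWRR..................
232 ........................mmmmm.#mmmmm.#WWWWWWWWWWWWWRR.................
238 ........................mmmmmm#mmmmm..#WWWWWWWWWWWWRRR................
244 .......................mmmmm#m#mmmmm...#WWWWWWWWWWWWRR................
250 ......................mmmmmm#.#mmmmmm...#WWWWWWWWWWWWRR...............
256 #############################.#m################################......
```

The handle has snapped in: a clear gap shows between finger and handle, the tab is at about (0.566,-0.170), and force is zero. Next I'll back away, rise and come round to the inner side of the lever tab with the hand turned to yaw -90.

Run:
```python
from h import *
plan([.600,-.180,.13],-90,10)
```

```text
at [ 0.5393 -0.1266  0.0063] yaw -29.95 n 10 turn [0.0, -0.0, 0.1334]
[[-0.016, 0.079, -0.124], [-0.008, 0.08, -0.124], [0.001, 0.081, -0.124], [0.009, 0.08, -0.124], [0.018, 0.079, -0.124], [0.026, 0.077, -0.124], [0.034, 0.073, -0.124], [0.041, 0.069, -0.124], [0.048, 0.065, -0.124], [0.055, 0.059, -0.124]]
```

>>> drive_tool --travel '[[0, -0.1, 0], [0, 0, -0.3], [0, 0, -0.35], [0, 0, -0.35], [0, 0, -0.24], [0, 0, 0]]' --turn '[[0, 0, 0], [0, 0, 0], [0, 0, 0], [0, 0, 0], [0, 0, 0], [0, 0, 0]]'

```text
t: 28.3
tool_pos: [0.5334, -0.1224, 0.1376]
tcp_rot: [2.713, 1.568, 0.012]
force: [0.1, 0.0, 0.8]
finger_gap: 0.0
grip_force: 0.0
```

Run:
```python
from h import *
w=cap('wrist')
for t in('lever_tab','handle_grip','press_jaw','block','tee_nut'): print(t,[(np.round(b['point'],3),round(b['conf'],2)) for b in manip.boxes_of(t,'wrist')[:2]])
print([(np.round(b['point'],3)) for t in ('top',) if cap(t) for b in manip.boxes_of('lever_tab','top')[:2]])
plan([.600,-.180,.13],-90,10)
```

```text
lever_tab [(array([ 0.571, -0.157,  0.032]), 0.95)]
handle_grip [(array([ 0.593, -0.041,  0.034]), 0.31)]
press_jaw [(array([ 0.571, -0.057,  0.043]), 0.56), (array([ 0.572, -0.085,  0.04 ]), 0.48)]
block [(array([0.599, 0.029, 0.02 ]), 0.51)]
tee_nut []
[]
at [ 0.53   -0.1214  0.1285] yaw -29.95 n 10 turn [-0.0003, 0.0003, 0.1334]
[[-0.016, 0.09, -0.002], [-0.006, 0.091, -0.002], [0.003, 0.091, -0.002], [0.013, 0.09, -0.002], [0.022, 0.089, -0.002], [0.031, 0.086, -0.002], [0.04, 0.082, -0.002], [0.048, 0.077, -0.002], [0.056, 0.072, -0.002], [0.063, 0.066, -0.002]]
```

>>> drive_tool --travel '[[-0.016, 0.09, 0], [-0.006, 0.09, 0], [0.003, 0.09, 0], [0.013, 0.09, 0], [0.022, 0.088, 0], [0.031, 0.085, 0], [0.04, 0.08, 0], [0.048, 0.076, 0], [0.056, 0.07, 0], [0.063, 0.06, 0]]' --turn '[[0, 0, 0.1335], [0, 0, 0.1335], [0, 0, 0.1335], [0, 0, 0.1335], [0, 0, 0.1335], [0, 0, 0.1335], [0, 0, 0.1335], [0, 0, 0.1335], [0, 0, 0.1335], [0, 0, 0.1335]]'

```text
t: 29.53
tool_pos: [0.6, -0.1792, 0.1291]
tcp_rot: [-3.141, 0.009, 0.003]
force: [0.3, 0.3, 1.3]
finger_gap: 0.0006
grip_force: 0.0
```

>>> drive_tool --travel '[[0, 0, 0], [0, 0, 0]]' --turn '[[0, 0, 0], [0, 0, 0]]'

```text
t: 29.7
tool_pos: [0.5997, -0.1789, 0.1292]
tcp_rot: [-3.141, -0.004, 0.003]
force: [0.8, -0.4, 0.1]
finger_gap: 0.0002
grip_force: 0.0
```

Run:
```python
from h import *
plan([.600,-.178,.055],-90,3)
chk()
```

```text
at [ 0.5997 -0.1789  0.1292] yaw -89.87 n 3 turn [-0.0003, 0.0008, 0.001]
[0.001, -0.003, 0.247]
tab scene 78 [371.5 232.9] [ 0.5938 -0.1848  0.033 ]
lever_tab [(array([ 0.572, -0.171,  0.032]), 0.44)]
handle_grip [(array([ 0.564, -0.093,  0.04 ]), 0.88)]
press_jaw [(array([ 0.564, -0.072,  0.036]), 0.57)]
29.9 [ 0.59975093 -0.17858728  0.13022432] [ 0.34922055 -0.39814232  0.74573211]
```

>>> drive_tool --travel '[[0, 0, 0.25], [0, 0, 0.25], [0, 0, 0.25], [0, 0, 0.2], [0, 0, 0.15], [0, 0, 0.1], [0, 0, 0], [0, 0, 0]]' --turn '[[0, 0, 0], [0, 0, 0], [0, 0, 0], [0, 0, 0], [0, 0, 0], [0, 0, 0], [0, 0, 0], [0, 0, 0]]'

```text
t: 30.57
tool_pos: [0.5999, -0.1788, 0.0104]
tcp_rot: [-3.141, -0.0, 0.0]
force: [0.0, -0.4, 0.0]
finger_gap: 0.0006
grip_force: 0.0
```

>>> drive_tool --travel '[[-0.03, 0, 0], [-0.03, 0, 0], [-0.03, 0, 0], [0, 0, 0]]' --turn '[[0, 0, 0], [0, 0, 0], [0, 0, 0], [0, 0, 0]]'

```text
t: 30.9
tool_pos: [0.591, -0.1792, 0.0113]
tcp_rot: [3.141, -0.001, 0.002]
force: [-0.3, -0.8, -0.9]
finger_gap: 0.0001
grip_force: 0.0
```

Continuing gently in -x.

>>> drive_tool --travel '[[-0.02, 0, 0], [-0.02, 0, 0], [-0.02, 0, 0], [0, 0, 0]]' --turn '[[0, 0, 0], [0, 0, 0], [0, 0, 0], [0, 0, 0]]'

```text
t: 31.23
tool_pos: [0.585, -0.179, 0.0105]
tcp_rot: [3.142, -0.001, 0.001]
force: [0.9, -0.4, 0.2]
finger_gap: 0.0004
grip_force: 0.4
```

>>> drive_tool --travel '[[-0.02, 0, 0], [-0.02, 0, 0], [0, 0, 0]]' --turn '[[0, 0, 0], [0, 0, 0], [0, 0, 0]]'

```text
t: 31.48
tool_pos: [0.581, -0.1787, 0.0104]
tcp_rot: [-3.141, 0.001, -0.001]
force: [1.3, 0.5, 1.4]
finger_gap: 0.0005
grip_force: 0.7
```

>>> drive_tool --travel '[[-0.02, 0, 0], [-0.02, 0, 0], [0, 0, 0]]' --turn '[[0, 0, 0], [0, 0, 0], [0, 0, 0]]'

```text
t: 31.73
tool_pos: [0.5768, -0.1789, 0.0103]
tcp_rot: [-3.142, 0.001, 0.0]
force: [2.0, 0.7, 0.7]
finger_gap: 0.0006
grip_force: 0.6
```

```bash
python3 -c "
from h import *
chk()"
```

```text
tab scene 24 [365.1 233.8] [ 0.5806 -0.1746  0.033 ]
lever_tab []
handle_grip [(array([ 0.562, -0.095,  0.039]), 0.76)]
press_jaw [(array([ 0.563, -0.081,  0.036]), 0.88), (array([ 0.558, -0.172,  0.031]), 0.35)]
31.9333 [ 0.57706564 -0.17893555  0.010261  ] [ 0.12945198  0.39534227 -0.5304667 ]
```

>>> drive_tool --travel '[[-0.02, 0, 0], [-0.02, 0, 0], [0, 0, 0], [0, 0, 0]]' --turn '[[0, 0, 0], [0, 0, 0], [0, 0, 0], [0, 0, 0]]'

```text
t: 32.27
tool_pos: [0.5726, -0.1791, 0.0101]
tcp_rot: [3.141, -0.001, -0.001]
force: [-0.5, -0.1, -0.0]
finger_gap: 0.001
grip_force: 0.0
```

```bash
python3 -c "
from h import *
chk()"
```

```text
tab scene 63 [340.3 247. ] [ 0.5073 -0.1536  0.033 ]
lever_tab [(array([ 0.724, -0.153,  0.065]), 0.71), (array([ 0.488, -0.154,  0.035]), 0.44)]
handle_grip [(array([ 0.535, -0.098,  0.038]), 0.71)]
press_jaw []
32.4667 [ 0.57294068 -0.17901239  0.01019033] [ 0.45343937 -0.40462733 -0.91019675]
```

It has sprung open (tab back at 0.488,-0.154). I'll lift clear and return to the earlier viewpoint to check the block and nut.

>>> drive_tool --travel '[[0.05, 0, 0], [0, 0, -0.3], [0, 0, -0.35], [0, 0, -0.35], [0, 0, -0.27], [0, 0, 0]]' --turn '[[0, 0, 0], [0, 0, 0], [0, 0, 0], [0, 0, 0], [0, 0, 0], [0, 0, 0]]'

```text
t: 32.97
tool_pos: [0.5811, -0.1799, 0.1456]
tcp_rot: [3.137, -0.001, 0.018]
force: [-0.5, 0.2, 1.4]
finger_gap: 0.0005
grip_force: 0.0
```

Run:
```python
from h import *
plan([.6213,.1104,.1368],.2,14)
```

```text
at [ 0.5811 -0.1799  0.1456] yaw -90.02 n 14 turn [0.0011, -0.0005, -0.1432]
[[0.029, -0.207, 0.006], [0.052, -0.203, 0.006], [0.074, -0.196, 0.006], [0.096, -0.186, 0.006], [0.116, -0.174, 0.006], [0.135, -0.16, 0.006], [0.152, -0.144, 0.006], [0.167, -0.126, 0.007], [0.18, -0.107, 0.007], [0.191, -0.086, 0.007], [0.199, -0.064, 0.007], [0.205, -0.041, 0.007], [0.209, -0.018, 0.006], [0.209, 0.006, 0.006]]
```

>>> drive_tool --travel '[[0.03, -0.207, 0], [0.052, -0.203, 0], [0.074, -0.196, 0], [0.096, -0.186, 0], [0.116, -0.174, 0], [0.135, -0.16, 0], [0.152, -0.144, 0], [0.167, -0.126, 0], [0.18, -0.107, 0], [0.19, -0.086, 0]]' --turn '[[0, 0, -0.143], [0, 0, -0.143], [0, 0, -0.143], [0, 0, -0.143], [0, 0, -0.143], [0, 0, -0.143], [0, 0, -0.143], [0, 0, -0.143], [0, 0, -0.143], [0, 0, -0.143]]' --hand 0.85

```text
t: 33.8
tool_pos: [0.6071, 0.0295, 0.1364]
tcp_rot: [-2.654, -1.68, 0.001]
force: [0.5, 0.6, -0.7]
finger_gap: 0.0637
grip_force: 0.0
```

>>> drive_tool --travel '[[0.2, -0.064, 0], [0.205, -0.04, 0], [0.21, -0.018, 0], [0.21, 0.006, 0], [0, 0, 0], [0, 0, 0], [0, 0, 0]]' --turn '[[0, 0, -0.143], [0, 0, -0.143], [0, 0, -0.143], [0, 0, -0.143], [0, 0, 0], [0, 0, 0], [0, 0, 0]]'

```text
t: 34.38
tool_pos: [0.6187, 0.1109, 0.1367]
tcp_rot: [-2.223, -2.22, 0.002]
force: [-0.6, -0.3, -0.8]
finger_gap: 0.0745
grip_force: 0.0
```

Run:
```python
from h import *
import pickle
w8=pickle.load(open('w8.pkl','rb'));w=cap('wrist');pickle.dump(w,open('w10.pkl','wb'))
print(w8['origin'],w['origin'])
def ch(p):
    r,g,b=p
    if max(p)<45:return '#'
    if max(p)-min(p)<25:return 'W' if r>150 else ('g' if r>80 else 'k')
    if r>g*1.3:return 'b'
    return '.'
for c in(w8,w):
    im=c['image'].astype(int)
    for r in range(160,282,6): print(r,''.join(ch(im[r,q]) for q in range(240,370,2)))
for t in('block','tee_nut','press_jaw'): print(t,[(np.round(b['point'],3),round(b['conf'],2)) for b in manip.boxes_of(t,'wrist')[:2]])
```

```text
[0.62197136 0.17710878 0.32631029] [0.61927214 0.17772617 0.3241447 ]
160 .................................................................
166 ..WWgWWWWWWWWWWWWWWWWWWWWWWggggggggggggggggggggggWWWWWWWgggWWg...
172 ..WWggggWWWWWWWWWWWWWWWWWWWgkkkkkkkkkkkkkkkkkkkkkWWWWWWggggWWW...
178 ..WWggggWWWWWWWWWWWWWWWWWWbbbbbbbbbbbbbbbbbbbbbbbbWWWWWggWgWWW...
184 ..WWWWWWWWWWWWWWWWWWWWWWWWbbbbbbbbbbbbbbbbbbbbbbbb.WWWWWWWWWWW...
190 ..WWWWWWWWWWWWWWWWWWWWWWWWbbbbbbbbbbbbbbbbbbbbbbbb.WWWWWWWWWW....
196 ..WWWWWWWWWWWWWWWWWWWWWWWWbbbbbbbbbbbbbbbbbbbbbbbbgWWWWWWWWWW....
202 ..WWWWWWWWWWWWWWWWWWWWWWWWbbbbbbbbbbbbbbbbbbbbbbbbgggggggWWWW....
208 ...WWWWWWWWWWWWWWWWWWWWWWWbbbbbbbbbbbbbbbbbbbbbbbbgggggggWWWW....
214 ...WWWWWWWWWWWWWWWWWWWWWWWbbbbbbbbbbbbbbbbbbbbbbbbgggggggWWWW....
220 ...WWWWWWWWWWWWWWWWWWWWWggbbbbbbbbbbbbbbbbbbbbbbbbk####k#WWWW....
226 bbbWWWWWWWWWWWggggWWWWWWggbbbbbbbbbbbbbbbbbbbbbbbb#k##k#k#WWW....
232 bb###ggggWgggggggggWWWWWggbbbbbbbbbbbbbbbbbbbbbbbbgWWWWWWWgW.....
238 #####kggggggg.b.ggggWWWgggbbbbbbbbbbbbbbbbbbbbbbbbgWWWWWWWgW.....
244 ######gggggW.bbbbbWWWWWWWWbbbbbbbbbbbbbbbbbbbb
[... 1319 characters left out ...]
bbbbbbbbbbbbbbbbbgWWWWWWWWWW..
238 #####kggggggggggggggggWWWWWWbbbbbbbbbbbbbbbbbbbbbbbbgWWWWWWWgW...
244 ######gggggggW.bbbb.WWWWWWWWbbbbbbbbbbbbbbbbbbbbbbbbgWWWWWWWgW...
250 ######kggkkkkkb..bbb.WWWWWWW.bbbbbbbbbbbbbbbbbbbbbbbgWWWWWWWgW...
256 ######WWWWggggg....bbWWWWWWW.bbbbbbbbbbbbbbbbbbbbbbbgWWWWWWWgW...
262 #####kWWWWWggggggggggWWWWWWW.bbbbbbbbbbbbbbbbbbbbbbbgWWWWWWWgW...
268 ####WWWWWWWWgkggggggggggWWWW.bbbbbbbbbbbbbbbbbbbbbbbgWWWWWWWWW...
274 ###.WWWWWWWWWWWWggg...gggggggbbbbbbbbbbbbbbbbbbbbbbbgWWWWWWWg....
280 #.......WWWWWWWWWWWggggggggggggggggWWWWWWWWWgggg...#ggWggWWg.....
block [(array([ 0.553, -0.056,  0.037]), 0.21)]
tee_nut []
press_jaw [(array([ 0.561, -0.028,  0.037]), 0.8)]
```

Block unmoved, flush with the jaw and stop. The nut no longer stands out of its side, and the pad is back at the open place.

```bash
python3 -c "
from plant import manip
print(manip.sign_off())"
```

```text
the job is handed in; nothing more can be done
None
```

I seated the block against the jaw and end stop, pressed the tee nut in with the clamp, and released it. The clamp sprang open, the block is still in its seat, and I handed the job in at about 34.5 s. The hand-in gave no verdict; I judged the nut and lock from camera images and force readings.

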